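# Change over the bench height gauge

## Robot

A 6-joint arm with a two-finger parallel gripper is mounted at the origin on the work surface. World frame = base frame: x ahead of the robot, y to its left, z up, the work surface at z = 0. Lengths are in mm, angles in rad, forces in N, time in s.
With the tool pointing down it reaches from about 250 to 775 mm from the base axis. Payload 8.9 kg.
Tool frame: the origin (TCP) lies where the fingers leave the gripper's body, on its centre line; the fingertips stand 73 mm ahead of it and the grasp point (between the pads) lies 54 mm ahead of it (r.grip_point_offset is the distance from the TCP to the grasp point, in mm); z points along the fingers, y is the direction in which the jaws open and shut (so a half turn about z gives the same grasp; the last joint's range is limited). The gripper opens to 85 mm and grips with 20 to 120 N. Pads are 22 mm wide; open, the fingers measure 114 mm over their backs; the gripper's body (76 mm by 85 mm) begins 54 mm behind the grasp point. The pads swing forward as they close: fully open they stand 13 mm farther back than shut.
Start: joints at [-1.289, 0.291, -0.153, 1.127, 0, 1.431], TCP at [214.459, -479.199, 303.905] pointing down, gripper open.
Joint ranges: [-2.52, 2.52], [-0.91, 1.74], [-1.3, 1.37], [-1.96, 2.02], [-1.52, 1.47], [-3.14, 3.14]. Speed limits (rad/s): [2.22, 2.22, 2.79, 3.14, 3.14, 3.14].

## Interface

Orientations are given as a rotation vector (axis times angle).
In Python, from rig import status, cams, ticket, nets, r gives the robot as it stands.
- The arm moves only by the tool apply_moves, never from a script. Its argument "motion" is a list of rows, each a list of 7 numbers: the gripper's target within -1 to 1 (shut at 1, half-way at 0, fully open at -1), then the shift along the world's x, y, z in units of 40 mm (1.0 is 40 mm), then the turn, a rotation vector about the world's x, y, z in units of 8 degrees (1.0 is 8 degrees). In form: [[fingers, tx, ty, tz, ax, ay, az], ...]. A call has 1 to 5 rows; each row is the pose to reach, as a shift and turn from the pose measured when the call began; what a row does not reach only later rows make up. A row lasts 1/10 s, in which the tool goes at most 50 mm and 8.59 degrees, less where a joint would pass 70% of its speed; a pose out of reach is approached as far as the arm can. A call with a gripper value outside its range is refused whole. The fingers move at their own pace and stop on an object; "squeeze" is the grip in N (left out, the last holds). Time passes only in rows, so rows that repeat a pose let the fingers close. It gives the time, the measured TCP pose, the force and the opening at its end, in the units of the state.
- status.get_obs(): the state, without advancing time (a new reading comes with each control period).
- cams.get_image(name): name is "side" or "top" or "wrist"; returns (picture, depth): 480x640x3 uint8, blue, green, red; 480x640 float32, mm along the optical axis (not along the pixel's ray), 0 where there is no reading.
- cams.camera_params(name): a dict with "camera_matrix" (3x3 intrinsics, pixels), "rvec" (rotation vector, rad) and "tvec" (3), from world to camera coordinates, as OpenCV has them. Camera axes: x right, y down, z forward; pixel columns grow to the right and rows downward; lengths in mm; the calibration is good to about 2 mm. A picture is of the moment at which its call begins: read the wrist's pose just before it. camera_params takes no time and is no camera call; for the wrist camera it gives the pose at the moment of the call.
- ticket.hand_in(): hands the job in, once; it reports no verdict.
Trained networks look in the newest picture that a camera, given by its name, has taken for a name from the list of things; names that differ only in an ending like _2 or _b are one class to them, and where a whole thing is asked for, a point or a joint stands for the part that bears it (a point fixed in the world has none). Each returns a list of dicts, best first, with "conf" (0 to 1); they miss things now and then, are a little off and sometimes report something else, mostly with a low value. They report only what shows in the picture. A call takes as long as a camera call. They do not tell look-alikes from the thing itself.
- nets.boxes_of(name, camera): "uv" ([column, row] in pixels, amid what is visible of it).
- nets.landmark_of(name, camera): "uv" ([column, row] in pixels: a listed point, or the origin of a listed thing).
The state is a dict: "clock": time; "q": joint angles; "qd": joint speeds; "effort": joint torques, N m; "ee_pos": TCP position; "tool_rot": TCP orientation; "force": force on the tool from outside, world axes, zero at the start; "torque": the same for the moment, N m; "opening": opening from 0.0 (shut) to 1.0 (fully open).
Only numpy, scipy, OpenCV 4.12 (cv2) and the standard library are available. Lean on these libraries where they do the work, as an engineer would, in place of code of your own. Each camera call takes 0.05 s, during which the arm holds its last target.

## Task

The plain bar in the height gauge has been measured: lay it flat inside the empty grey tray. Then, with the gauge's head raised clear, lay the finned bar with the solid end block flat along the gauge's base with the middle of that block under the foot, let go of it, and lower the head gently by its knob until the sprung foot is pushed about half way up its 14 mm travel (never right up to its stop), and leave it standing there with everything else where it was.

Things in the scene. Friction and masses are not known exactly. Their poses are not given: they have to be found in the camera images.
- gauge: bench height gauge, fixed. Dark steel base plate (the anvil) 90 mm wide (y), from x = -150 to +100 mm, top at z = 12 mm; steel column 24 x 30 mm at x = +78 mm, top at z = 214 mm. Origin: underside of the base, straight below the foot's axis; +x points to the column. A bar being gauged lies along x, coming in from the open -x end
- gauge_head (a joint): height of the head on the column in m, grows upward, 0 to 0.075. With the foot hanging fully out it is the height of the foot's lower face above the anvil; a part's height = gauge_head + gauge_foot. The head stays where it is left (friction about 9 N, so 10 to 15 N move it). It starts at 0.022 to 0.030, too low for the finned bar
- gauge_foot (a joint): how far the sprung foot is pushed up into the head, in m: 0 hanging fully out, 0.014 at its stop. Spring: about 1 N at 0, 3.6 N at the stop. Half way is 0.007; anything from 0.0035 to 0.0105 is good
- foot_face (a point): centre of the foot's lower face; the foot is a steel disc 14 mm across and 6 mm thick on a 7 mm rod
- knob_mid (a point): centre of the head's black round knob: vertical cylinder 26 mm across, 28 mm high, grip it from above at any yaw. It is 94 mm above the hanging foot's face and moves with the head. Below it on the same axis: a thin neck 14 mm long, then the aluminium sleeve, 22 mm across and 36 mm high (its underside 30 mm above the hanging foot's face), joined to the column by an arm 16 mm wide
- plain_bar: plain solid aluminium bar without fins, 160 x 30 x 20 mm, 0.24 kg nominal; at the start it lies on the anvil, its centre 65 mm from the foot's axis towards the gauge's -x, the foot 2 to 10 mm above it. Origin: centre of the underside, x along the length
- fin_bar: finned aluminium bar with a solid end block, 160 mm long, 30 mm wide, 0.2 kg nominal: fins 24 mm high from x = -80 to +50 mm, the solid end block 30 x 30 mm and 32 mm high from x = +50 to +80 mm. Its sides are flat and good to grip. Origin: centre of the underside, x along the length to the end block; starts lying on the mat
- fin_land (a point): middle of the top of fin_bar's end block (65 mm from the origin along its x, 32 mm up), where the foot has to stand
- tray: grey shallow tray, fixed, outside 210 (x) x 110 (y) x 16 mm high, walls and floor 4 mm thick, so inside 202 x 102 mm. Origin: centre of the underside. It stands left or right of the gauge, the mat on the other side
- mat: black rubber mat 240 (x) x 190 (y) x 6 mm, fixed; the two finned bars lie on it. Origin: centre of the underside
- long_sink: finned aluminium bar, fins along all its length and no solid end block, 160 x 30 x 24 mm, lying on the mat beside fin_bar; leave it there. Origin: centre of the underside, x along the length
- short_sink: short finned aluminium block, 60 x 45 x 30 mm; bystander. Origin: centre of the underside
- tape_roll: amber tape roll lying flat, 64 mm across, 20 mm high; bystander. Origin: centre of the underside
- flux_bottle: white bottle, 44 mm across, 120 mm tall; bystander. Origin: centre of the underside
- driver: screwdriver lying on the bench beyond the task's things; bystander. Origin: middle of the tool, handle to its -x
- screw_cup: small steel cup, 32 mm across, 35 mm high, standing beside the gauge; bystander. Origin: centre of the underside
- capacitor: aluminium can standing beside the gauge, 28 mm across, 40 mm high; bystander. Origin: centre of the underside
Mind the look-alikes: they are no part of the job. What is shaped like the plain_bar but brown or red is not meant.

How it is judged (in metres and radians):
On the way, in this order (a step that is already met when the one before it is completed fails the run):
1. the plain bar lies flat inside the tray, let go (x of plain_bar in the frame of tray between -0.03 and 0.03 m and y of plain_bar in the frame of tray between -0.038 and 0.038 m and z of plain_bar in the frame of tray below 0.009 m and angle between plain_bar's own z axis and vertical below 0.08 rad and contact force between the fingers and plain_bar below 0.1 N), for 0.2 s.
2. the finned bar lies flat on the gauge's base, the middle of its end block under the foot, let go, the foot still hanging clear above it (horizontal distance between fin_land and foot_face below 0.008 m and angle between the x axis of fin_bar and the x axis of gauge, either way round below 0.2 rad and angle between fin_bar's own z axis and vertical below 0.06 rad and z of fin_bar in the frame of gauge between 0.01 and 0.0145 m and contact force between the fingers and fin_bar below 0.1 N and value of joint gauge_foot below 0.0015 m and value of joint gauge_head above 0.033 m), for 0.2 s.
At the end, for the whole second after the job is handed in: The plain bar lies flat and at rest inside the tray; the finned bar lies flat and at rest on the gauge's base, within 0.2 rad of the base's length, the middle of its end block within 8 mm of the foot's axis; the foot stands on it pushed up by 3.5 to 10.5 mm, and the head stays there by itself (x of plain_bar in the frame of tray between -0.03 and 0.03 m and y of plain_bar in the frame of tray between -0.038 and 0.038 m and z of plain_bar in the frame of tray below 0.009 m and angle between plain_bar's own z axis and vertical below 0.08 rad and horizontal distance between fin_land and foot_face below 0.008 m and angle between the x axis of fin_bar and the x axis of gauge, either way round below 0.2 rad and angle between fin_bar's own z axis and vertical below 0.06 rad and z of fin_bar in the frame of gauge between 0.01 and 0.0145 m and linear speed of each of plain_bar, fin_bar below 0.02 m/s and value of joint gauge_foot between 0.0035 and 0.0105 m and velocity of joint gauge_head between -0.005 and 0.005 m/s); the robot touches nothing.
It fails at once if the foot is rammed up to its stop (pushed up more than 13.3 mm) (value of joint gauge_foot above 0.0133 m).
It fails at once if one of the other things (long_sink, short_sink, tape_roll, flux_bottle, driver, screw_cup, capacitor) is moved more than 20 mm (distance of any of long_sink, short_sink, tape_roll, flux_bottle, driver, screw_cup, capacitor from where it was at the start of the episode above 0.02 m).
It also fails if it takes over 72 s, if anything falls off the work surface, if the arm or the gripper's body presses on something with over 40 N, if the wrist force passes 120 N, or if a joint passes its speed limit or range.

## Working session

There is one attempt and no reset: what is moved stays moved. The work goes in short steps, Python scripts to look and compute and a tool call to move; the robot and the scene stay as the last step left them, time stands still between calls to the robot, and variables do not carry over. Pictures are saved under pics/ and viewed, and the job is handed in when it is done.

Besides the shell and the picture viewer there is one more tool, called after ">>>" as name(argument=value, ...) on one line, values as JSON. apply_moves: Moves the arm, as the interface text tells. Its arguments: {"type":"object","properties":{"motion":{"type":"array","items":{"type":"array","items":{"type":"number"}}},"squeeze":{"type":"number"}},"required":["motion"]}

```bash
ls; mkdir -p pics
python3 - <<'E'
from rig import status,cams,nets,r
import cv2,numpy as np
print(status.get_obs())
for c in ("side","top"):
    im,d=cams.get_image(c); cv2.imwrite(f"pics/{c}0.png",im); np.save(f"pics/{c}0d.npy",d)
    p=cams.camera_params(c); print(c,p)
E
```

```text
pics
{'clock': 0.0, 'q': array([-1.28931930e+00,  2.91248275e-01, -1.54108520e-01,  1.12669137e+00,
        1.45244059e-06,  1.43149967e+00]), 'qd': array([ 0.00018497, -0.00208078,  0.00124048, -0.00139479,  0.00126583,
       -0.00054607]), 'effort': array([-2.45604431e-03, -5.37153268e+01,  3.31364000e+01,  1.63489458e-02,
       -2.82639739e-04, -5.06014857e-06]), 'ee_pos': array([ 214.35700249, -478.88019465,  303.35551426]), 'tool_rot': array([-3.07109992e+00, -6.55823846e-01,  1.37342779e-04]), 'force': array([ 0.0095272 , -0.07152236, -0.07444136]), 'torque': array([ 0.02479032, -0.01697077, -0.04673968]), 'opening': 0.9968071503085374}
side {'camera_matrix': array([[522.95057121,   0.        , 315.01946127],
       [  0.        , 522.95057121, 233.2506249 ],
       [  0.        ,   0.        ,   1.        ]]), 'rvec': array([ 2.09668676, -0.24305769,  0.13455017]), 'tvec': array([-461.24913335,  134.70783049,  955.49827939])}
top {'camera_matrix': array([[553.74122122,   0.        , 317.76006384],
       [  0.        , 553.74122122, 249.70396869],
       [  0.        ,   0.        ,   1.        ]]), 'rvec': array([ 2.14372346, -2.14709436,  0.13919246]), 'tvec': array([   9.85377979,  509.03389428, 1387.06243058])}
```

View pics/side0.png

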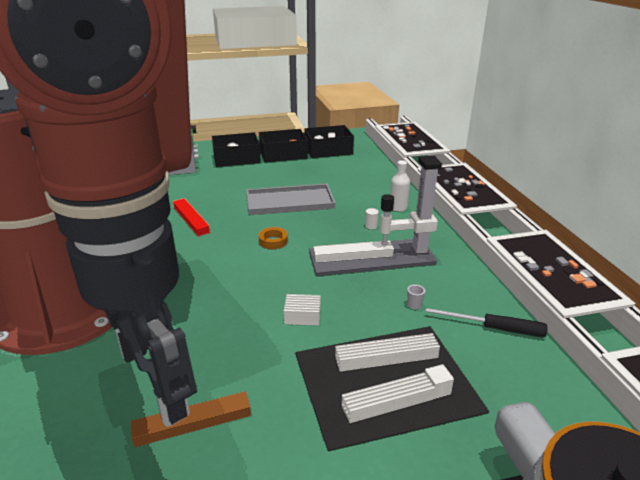

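View pics/top0.png

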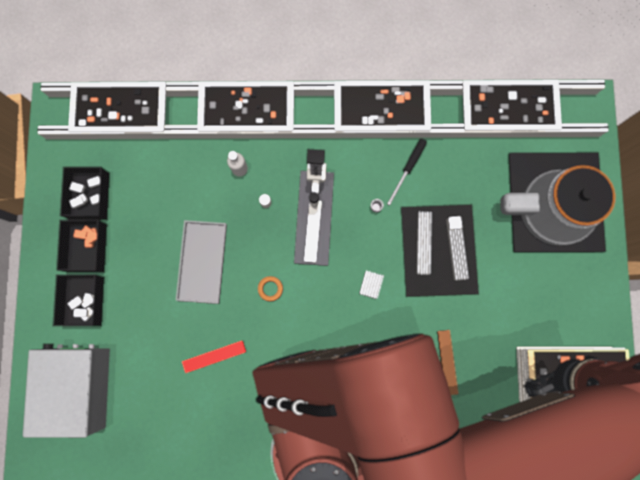

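The plain bar is the silver one under the gauge head, at top (312,235) and side (352,252). The red bar (top 213,355) and the brown bar (top 446,362) are look-alikes. On the mat, fin_bar with its end block is at top (458,248) and long_sink at top (424,243). Next I'll measure these.

```bash
cat > h.py <<'E'
from rig import status,cams,nets,r,ticket
import cv2,numpy as np
from scipy.spatial.transform import Rotation as R
def cam(c,p=None):
    p=p or cams.camera_params(c); K=p['camera_matrix'];Rm=cv2.Rodrigues(np.array(p['rvec'],float))[0];t=np.array(p['tvec'],float).ravel()
    return K,Rm,t
def pix2z(uv,z,C):
    K,Rm,t=C; d=Rm.T@np.linalg.inv(K)@np.array([uv[0],uv[1],1.]); o=-Rm.T@t
    return o+d*(z-o[2])/d[2]
def cloud(d,C):
    K,Rm,t=C; v,u=np.mgrid[:d.shape[0],:d.shape[1]]
    P=np.stack([(u-K[0,2])/K[0,0]*d,(v-K[1,2])/K[1,1]*d,d],-1)
    W=(P-t)@Rm; W[d<=0]=np.nan; return W
def proj(X,C):
    K,Rm,t=C; x=(Rm@np.atleast_2d(X).T).T+t; x=x@K.T; return x[:,:2]/x[:,2:]
def tri(uv1,C1,uv2,C2):
    P=[C[0]@np.c_[C[1],C[2]] for C in (C1,C2)]
    X=cv2.triangulatePoints(P[0],P[1],np.array(uv1,float).reshape(2,1),np.array(uv2,float).reshape(2,1)).ravel()
    return X[:3]/X[3]
E
python3 - <<'E'
from h import *
Cs,Ct=cam('side'),cam('top')
zs={'gauge':0,'tray':0,'mat':0,'plain_bar':12,'fin_bar':6,'long_sink':6,'foot_face':None,'knob_mid':None,'fin_land':38,'screw_cup':0,'capacitor':0,'tape_roll':0,'flux_bottle':0,'short_sink':0}
for n,z in zs.items():
    a=nets.landmark_of(n,'top');b=nets.landmark_of(n,'side')
    s=n+' '
    for x,C in((a,Ct),(b,Cs)):
        s+=' | '
        for e in x[:2]:
            s+=f"{e['conf']:.2f} {np.round(e['uv'],1)} "+(f"{np.round(pix2z(e['uv'],z,C)[:2],1)} " if z is not None else '')
    if a and b: s+=' tri '+str(np.round(tri(a[0]['uv'],Ct,b[0]['uv'],Cs),1))
    print(s)
E
```

```text
gauge  | 0.89 [315.4 206.7] [629.6  15.5]  | 0.57 [382.3 253.5] [628.  35.]  tri [623.8  16.1  13.3]
tray  | 0.90 [203.5 262.4] [480.9 309.9] 0.57 [456.8 249.4] [ 514. -356.]  | 0.56 [291.3 204.3] [483.2 300.3]  tri [483.2 311.   -5.7]
mat  | 0.79 [437.8 249.5] [ 513.8 -306.1]  | 0.59 [388.2 382.8] [ 515.8 -309.7]  tri [ 515.5 -307.1   -3. ]
plain_bar  | 0.96 [445.6 359.6] [ 230.2 -314.7] 0.57 [316.7 231.5] [560.5  12. ]  | 0.92 [188.4 219.6] [232.9 258. ] 0.81 [191.5 426.3] [ 222.8 -332.7]  tri [ 250.3 -254.7  289. ]
fin_bar  | 0.95 [455.7 247. ] [ 519.5 -351.8] 0.19 [314.7 233.3] [556.8  17.3]  | 0.75 [398.8 397.1] [ 519.  -344.6]  tri [ 517.6 -350.    12.5]
long_sink  | 0.79 [422.4 242.1] [ 532.7 -265.2] 0.53 [263.3 203.5] [637.4 153.8]  | 0.77 [383.7 356.3] [ 525.7 -260.3]  tri [ 528.6 -263.7    9.4]
foot_face  | 0.27 [269.1 288. ]  | 0.55 [383.2 243. ] 0.42 [398.4 209.6]  tri [553.2 122.8 -22.3]
knob_mid  | 0.65 [313.7 197.5] 0.49 [316.1 208.2]  | 0.74 [384.  204.9]  tri [621.5  18.9 125.8]
fin_land  | 0.80 [453.1 220.4] [ 584.2 -339.9]  | 0.85 [440.9 372.9] [ 582.2 -342.6]  tri [ 584.2 -340.3   35.4]
screw_cup  | 0.69 [377.1 203.2] [ 638.6 -148.7]  | 0.74 [412.6 308.3] [ 620.4 -150.8]  tri [ 631.7 -146.9   -3.2]
capacitor  | 0.57 [262.4 204.5] [636.  156.9]  | 0.75 [370.8 227.4] [639.2 145.5]  tri [640.3 157.1  -7.3]
tape_roll  | 0.56 [270.  286.8] [416.5 134.2]  | 0.90 [273.4 241.9] [411.3 134.6] 0.46 [379.3 252.7] [622.9  39.5]  tri [4.140e+02 1.344e+02 1.000e-01]
flux_bottle  | 0.81 [238.8 166.8] [739.9 221.8] 0.27 [205.9 260.4] [486.2 303.7]  | 0.78 [400.1 206.2] [742.5 228. ] 0.23 [383.3 253.7] [629.8  33.8]  tri [739.1 221.1   3.9]
short_sink  | 0.89 [369.7 286.2] [ 417.6 -126. ]  | 0.81 [305.7 311.8] [ 429.4 -115.8] 0.62 [388.3 202. ] [721.9 256.1]  tri [ 421.8 -126.     8.7]
```

Run:
```python
from h import *
im=cv2.imread('pics/top0.png'); d=np.load('pics/top0d.npy')
C=cam('top')
cv2.imwrite('pics/top0crop.png',cv2.resize(im[130:310,170:490],None,fx=2.5,fy=2.5,interpolation=cv2.INTER_CUBIC))
W=cloud(d,C)
for (u,v) in [(250,200),(202,262),(312,235),(424,243),(458,255),(456,222),(303,240),(316,155),(314,195)]:
    print((u,v),np.round(W[v,u],1))
im=cv2.imread('pics/side0.png')
cv2.imwrite('pics/side0crop.png',cv2.resize(im[140:300,240:460],None,fx=3.5,fy=3.5,interpolation=cv2.INTER_CUBIC))
```

```text
(250, 200) [648.7 190.3  -1.4]
(202, 262) [481.9 313.7   0.9]
(312, 235) [546.8  23.8  38.7]
(424, 243) [ 526.2 -264.4   32.6]
(458, 255) [ 495.2 -351.1   30.6]
(456, 222) [ 579.3 -346.3   41.5]
(303, 240) [537.9  47.8  13.1]
(316, 155) [702.4  11.2 218.7]
(314, 195) [626.8  17.  143.5]
```

View pics/top0crop.png

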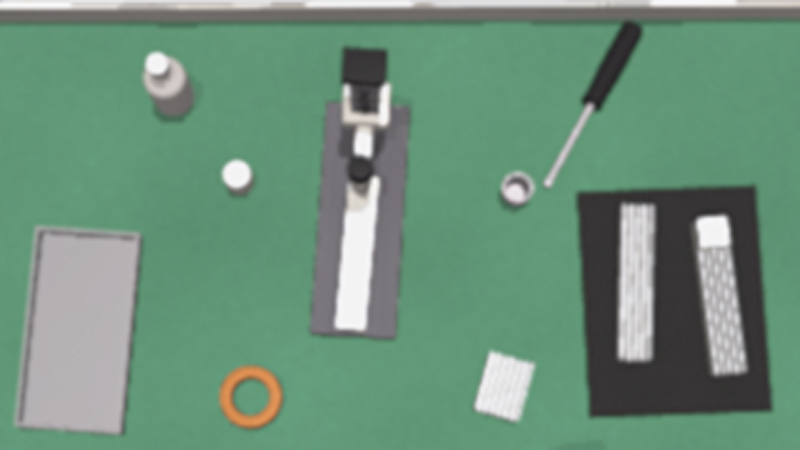

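View pics/side0crop.png

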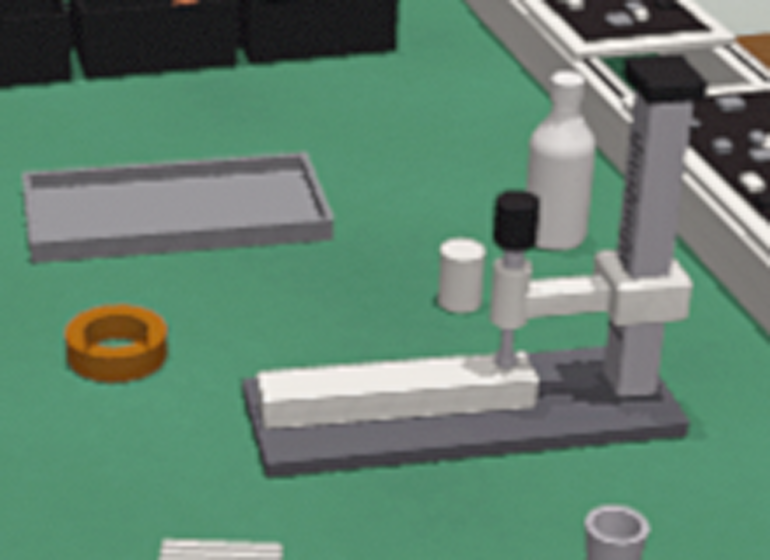

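Run:
```python
from h import *
C=cam('top')
def f(pts,z,n):
    P=np.array([pix2z((170+u/2.5-.3,130+v/2.5-.3),z,C)[:2] for u,v in pts])
    # order: topleft, topright, botright, botleft
    ax=(P[0]+P[1]-P[2]-P[3])/2
    print(n,'ctr',P.mean(0).round(1),'len',np.linalg.norm(ax).round(1),'wid',np.linalg.norm((P[0]+P[3]-P[1]-P[2])/2).round(1),'yaw',np.degrees(np.arctan2(ax[1],ax[0])).round(2))
    return P.mean(0),ax/np.linalg.norm(ax)
c,a=f([(329,102),(411,107),(395,338),(311,332)],12,'gauge'); print('gauge origin',c+25*a)
f([(37,227),(141,233),(124,433),(17,426)],16,'tray')
f([(347,178),(379,180),(366,331),(335,329)],32,'plain')
f([(695,217),(728,215),(747,374),(713,377)],32,'fin')
f([(622,204),(655,204),(652,360),(618,360)],30,'long')
f([(578,193),(755,187),(771,410),(591,416)],6,'mat')
```

```text
gauge ctr [599.1  18.2] len 247.7 wid 87.6 yaw -4.15
gauge origin [624.04589969  16.40432366]
tray ctr [482.2 311.4] len 209.4 wid 110.4 yaw -3.67
plain ctr [557.7  22.9] len 159.0 wid 32.7 yaw -4.64
fin ctr [ 513.8 -351.3] len 166.2 wid 34.5 yaw 4.5
long ctr [ 528.6 -265.9] len 163.0 wid 34.5 yaw -2.84
mat ctr [ 512.2 -308.4] len 235.8 wid 186.8 yaw 1.9
```

```bash
cat >> h.py <<'E'
def tgt(g,yaw_deg,lift=0):
    """g: grasp point world; yaw = world angle (deg) of tool y (jaw) axis, mod 180. prints total move in units"""
    o=status.get_obs(); Rc=R.from_rotvec(o['tool_rot']); M=Rc.as_matrix()
    best=None
    for k in (0,180):
        a=np.radians(yaw_deg+k); y=np.array([np.cos(a),np.sin(a),0]); z=np.array([0,0,-1.]); x=np.cross(y,z)
        rv=(R.from_matrix(np.c_[x,y,z])*Rc.inv()).as_rotvec()
        if best is None or np.linalg.norm(rv)<np.linalg.norm(best): best=rv
    p=np.array(g,float)+[0,0,r.grip_point_offset]
    d=(p-o['ee_pos'])/40; ax=np.degrees(best)/8
    print('t',round(o['clock'],2),'ee',o['ee_pos'].round(1),'jaw yaw',np.degrees(np.arctan2(M[1,1],M[0,1])).round(1),'F',o['force'].round(1),'open',round(o['opening'],3))
    print('move',d.round(3),'turn',ax.round(3),'dist mm',np.linalg.norm(d*40).round(1))
E
python3 - <<'E'
from h import *
o=status.get_obs();M=R.from_rotvec(o['tool_rot']).as_matrix()
K,Rm,t=cam('wrist'); c=-Rm.T@t
print('cam in tool',M.T@(c-o['ee_pos']),'cam axes in tool\n',M.T@Rm.T, K)
im,d=cams.get_image('wrist');cv2.imwrite('pics/w0.png',im)
print(r.grip_point_offset,[x for x in dir(r) if x[0]!='_'])
tgt([530,20,250],90-4.2)
E
```

```text
cam in tool [ 64.54292817   0.72300794 -69.36369402] cam axes in tool
 [[-5.74239977e-04 -9.66152119e-01 -2.57972387e-01]
 [ 9.99999833e-01 -5.37904398e-04 -2.11427305e-04]
 [ 6.55064569e-05 -2.57972465e-01  9.66152267e-01]] [[401.44527378   0.         320.48403937]
 [  0.         401.44527378 236.48544016]
 [  0.           0.           1.        ]]
53.900000000000006 ['MotionError', 'grip_point_offset']
t 1.55 ee [ 214.5 -479.2  303.9] jaw yaw -65.9 F [-0.5  0.   0.7] open 1.0
move [ 7.888 12.48   0.   ] turn [-0.    -0.    -3.539] dist mm 590.6
```

View pics/w0.png

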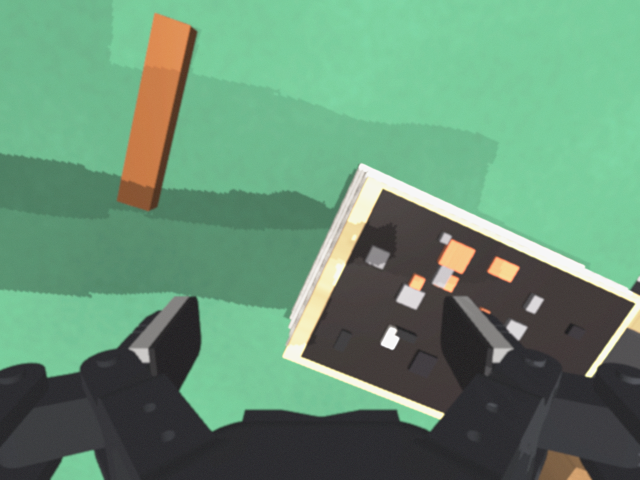

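```bash
sed -i 's/for k in (0,180)/for k in (0,)/' h.py
python3 - <<'E'
from h import *
tgt([545,20,250],86)
E
```

```text
t 1.55 ee [ 214.5 -479.2  303.9] jaw yaw -65.9 F [-0.5  0.   0.7] open 1.0
move [ 8.263 12.48   0.   ] turn [ 0.    -0.    18.986] dist mm 598.7
```

>>> apply_moves(motion=[[-1, 0.5, 0.7, 0, 0, 0, 1], [-1, 1, 1.4, 0, 0, 0, 2], [-1, 1.5, 2.1, 0, 0, 0, 3], [-1, 2, 2.9, 0, 0, 0, 4], [-1, 2.4, 3.6, 0, 0, 0, 5]])

```text
clock: 2.05
ee_pos: [311.2, -333.8, 304.0]
tool_rot: [2.658, 1.675, 0.0]
force: [0.1, -0.4, 0.4]
opening: 1.001
```

>>> apply_moves(motion=[[-1, 0.5, 0.7, 0, 0, 0, 1], [-1, 1, 1.4, 0, 0, 0, 2], [-1, 1.5, 2.1, 0, 0, 0, 3], [-1, 2, 2.9, 0, 0, 0, 4], [-1, 2.4, 3.6, 0, 0, 0, 5]])

```text
clock: 2.55
ee_pos: [408.0, -188.3, 304.1]
tool_rot: [1.917, 2.489, 0.001]
force: [0.9, -0.4, 0.9]
opening: 0.996
```

>>> apply_moves(motion=[[-1, 0.5, 0.7, 0, 0, 0, 1], [-1, 1, 1.4, 0, 0, 0, 2], [-1, 1.5, 2.1, 0, 0, 0, 3], [-1, 2, 2.9, 0, 0, 0, 4], [-1, 2.4, 3.6, 0, 0, 0, 5]])

```text
clock: 3.05
ee_pos: [504.8, -42.7, 304.2]
tool_rot: [0.941, 2.997, 0.001]
force: [0.2, -0.9, 0.6]
opening: 1.001
```

Run:
```python
from h import *
tgt([545,20,250],86)
```

```text
t 3.05 ee [504.8 -42.7 304.2] jaw yaw 55.1 F [ 0.2 -0.9  0.6] open 1.001
move [ 1.004  1.567 -0.007] turn [-0.005  0.005  3.857] dist mm 74.4
```

>>> apply_moves(motion=[[-1, 0.25, 0.4, 0, 0, 0, 1], [-1, 0.5, 0.8, 0, 0, 0, 2], [-1, 0.75, 1.2, 0, 0, 0, 3], [-1, 1, 1.57, 0, 0, 0, 3.86], [-1, 1, 1.57, 0, 0, 0, 3.86]])

```text
clock: 3.55
ee_pos: [545.6, 21.5, 304.0]
tool_rot: [0.102, 3.139, 0.002]
force: [-1.0, -0.2, -0.8]
opening: 1.002
```

Run:
```python
from h import *
import pickle
C=cam('wrist'); im,d=cams.get_image('wrist'); C=cam('wrist')
cv2.imwrite('pics/w1.png',im); pickle.dump((C,d),open('pics/w1.pkl','wb'))
for n,z in [('gauge',0),('plain_bar',12),('foot_face',34),('knob_mid',132),('screw_cup',0),('capacitor',0)]:
    for e in nets.landmark_of(n,'wrist')[:2]: print(n,e['conf'],np.round(e['uv'],1),pix2z(e['uv'],z,C).round(1))
tgt([545,20,250],86)
```

```text
gauge 0.94 [323.1 284.1] [628.3  16.7   0. ]
plain_bar 0.71 [323.2 215.5] [556.3  21.7  12. ]
plain_bar 0.3 [ 13.5 203.3] [ 525.2 -258.9   12. ]
foot_face 0.44 [323.7 290.8] [621.3  17.5  34. ]
knob_mid 0.95 [320.7 341.9] [616.9  15.  132. ]
screw_cup 0.81 [163.5 291.2] [ 624.6 -142.7    0. ]
capacitor 0.85 [454.4 288. ] [641.6 147.    0. ]
capacitor 0.43 [160.9 292.2] [ 625.5 -145.5    0. ]
t 3.9 ee [544.6  19.5 304.3] jaw yaw 85.9 F [-0.5  0.6 -0.1] open 0.997
move [ 0.011  0.012 -0.009] turn [-0.005  0.004  0.01 ] dist mm 0.7
```

View pics/w1.png

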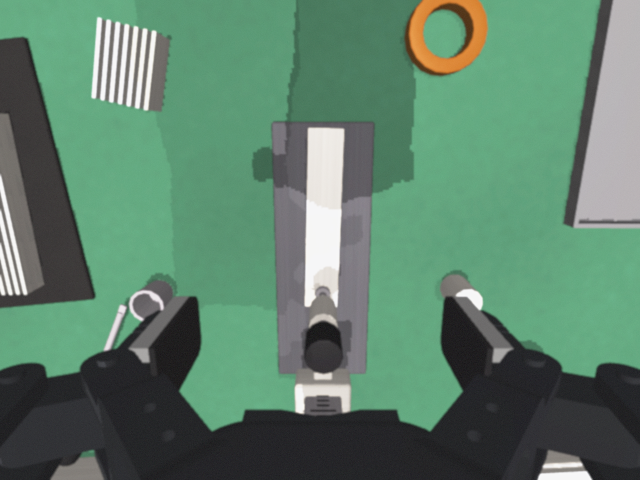

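Run:
```python
from h import *
im=cv2.imread('pics/w1.png')
cv2.imwrite('pics/w1c.png',cv2.resize(im[270:420,240:410],None,fx=4,fy=4,interpolation=cv2.INTER_CUBIC))
import pickle
C,d=pickle.load(open('pics/w1.pkl','rb')); W=cloud(d,C)
for (u,v) in [(324,330),(324,340),(324,350),(324,360),(300,200),(325,160),(325,230),(360,200),(400,250)]: print((u,v),W[v,u].round(1))
k=W[(W[...,2]>135)&(W[...,2]<165)&(abs(W[...,0]-620)<25)&(abs(W[...,1]-17)<25)]
print(len(k),k.min(0),k.max(0),np.median(k,0))
b=W[...,2]
f=lambda pts,z:np.array([pix2z(p,z,C)[:2] for p in pts])
P=f([(272,122),(374,122),(365,374),(278,374)],12);print(P.round(1))
c=P.mean(0);ax=(P[2]+P[3]-P[0]-P[1]);print(c,np.linalg.norm(ax)/2,np.degrees(np.arctan2(ax[1],ax[0])),c+25*ax/np.linalg.norm(ax))
```

```text
(324, 330) [610.8  17.6 127.4]
(324, 340) [610.9  17.5 140.5]
(324, 350) [617.2  17.1 142. ]
(324, 360) [624.2  16.6 142.5]
(300, 200) [540.6   1.6  11.1]
(325, 160) [505.   26.6  30.6]
(325, 230) [565.   22.5  32.5]
(360, 200) [544.4  56.1  11.4]
(400, 250) [598.7  93.9  -1.5]
1200 [609.48679143   3.46792226 135.0027829 ] [635.58918032  28.74475682 143.12211508] [620.72110948  16.25531554 141.12126982]
[[470.8 -16.9]
 [477.   71.2]
 [724.8  53.1]
 [718.5 -35.9]]
[597.78087586  17.87077262] 248.48296265189612 -4.2816842747080095 [622.71110214  16.00427379]
```

View pics/w1c.png

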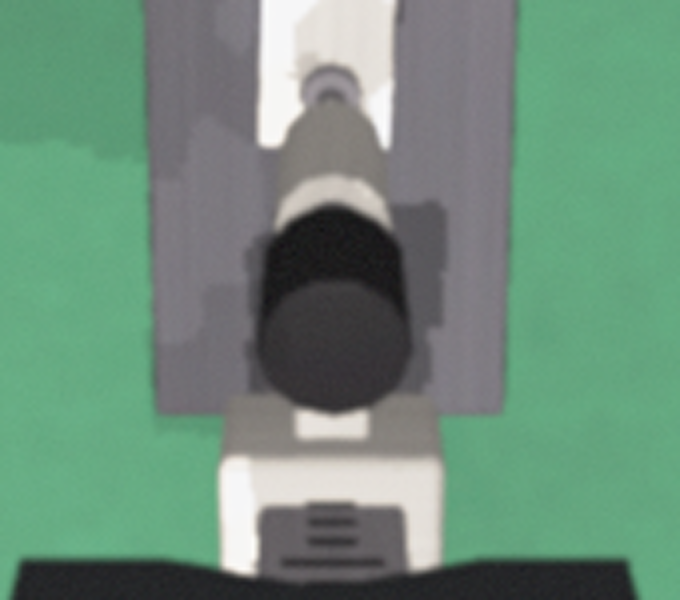

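Run:
```python
from h import *
tgt([622.5,16.2,200],85.8)
```

```text
t 3.9 ee [544.6  19.5 304.3] jaw yaw 85.9 F [-0.5  0.6 -0.1] open 0.997
move [ 1.948 -0.083 -1.259] turn [-0.005  0.004 -0.015] dist mm 92.8
```

>>> apply_moves(motion=[[-0.4, 0.9, 0, 0, 0, 0, 0], [-0.4, 1.95, -0.08, 0, 0, 0, 0], [-0.4, 1.95, -0.08, -0.6, 0, 0, 0], [-0.4, 1.95, -0.08, -1.2, 0, 0, 0], [-0.4, 1.95, -0.08, -1.2, 0, 0, 0]])

```text
clock: 4.4
ee_pos: [621.0, 16.0, 253.1]
tool_rot: [-0.114, -3.134, -0.002]
force: [-1.2, -0.1, -0.4]
opening: 0.7
```

Run:
```python
from h import *
im,d=cams.get_image('wrist'); cv2.imwrite('pics/w2.png',im)
tgt([622.5,16.2,130],85.8)
im,d=cams.get_image('side'); cv2.imwrite('pics/s2.png',cv2.resize(im[100:300,280:500],None,fx=3,fy=3))
```

```text
t 4.45 ee [621.6  16.  255.1] jaw yaw 85.9 F [ 0.1 -0.1  0.9] open 0.702
move [ 0.024  0.005 -1.781] turn [-0.008 -0.02  -0.008] dist mm 71.2
```

View pics/w2.png

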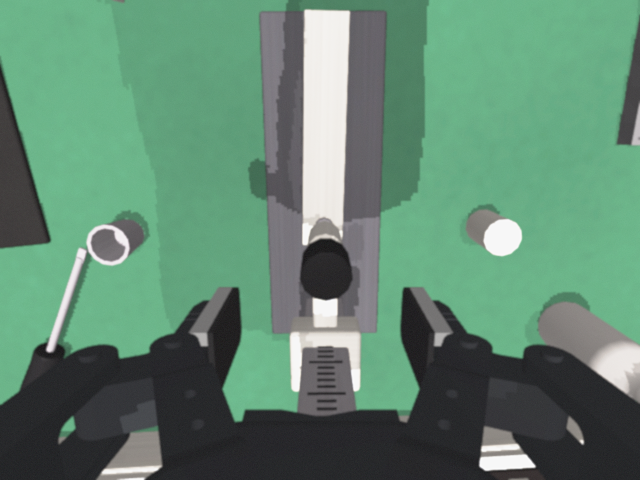

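View pics/s2.png

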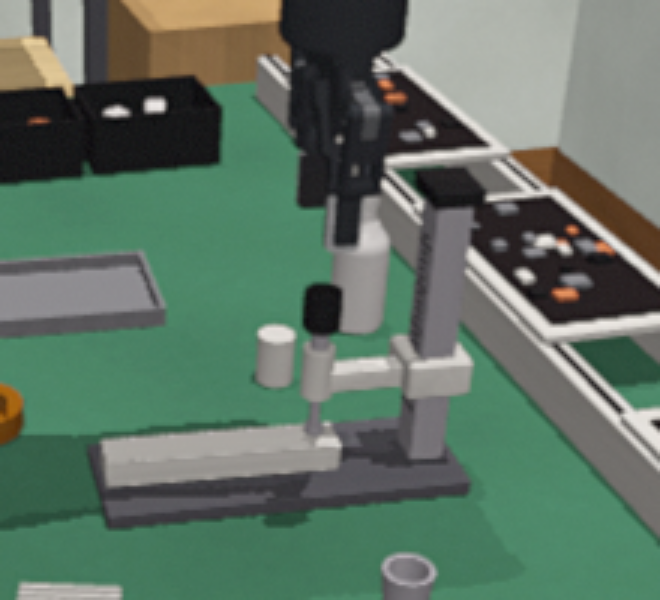

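>>> apply_moves(motion=[[-0.4, 0.02, 0, -0.5, 0, 0, 0], [-0.4, 0.02, 0, -1, 0, 0, 0], [-0.4, 0.02, 0, -1.4, 0, 0, 0], [-0.4, 0.02, 0, -1.7, 0, 0, 0], [-0.4, 0.02, 0, -1.75, 0, 0, 0]])

```text
clock: 5.0
ee_pos: [622.9, 16.0, 186.6]
tool_rot: [-0.114, -3.139, -0.001]
force: [-1.1, 1.1, -0.1]
opening: 0.697
```

Run:
```python
from h import *
im,d=cams.get_image('side'); cv2.imwrite('pics/s3.png',cv2.resize(im[100:300,280:500],None,fx=3,fy=3))
tgt([622.5,16.2,130],85.8)
```

```text
t 5.05 ee [623.1  16.  186.9] jaw yaw 85.9 F [ 0.  -0.2 -0.6] open 0.702
move [-0.014  0.006 -0.074] turn [-0.006 -0.001 -0.008] dist mm 3.0
```

View pics/s3.png

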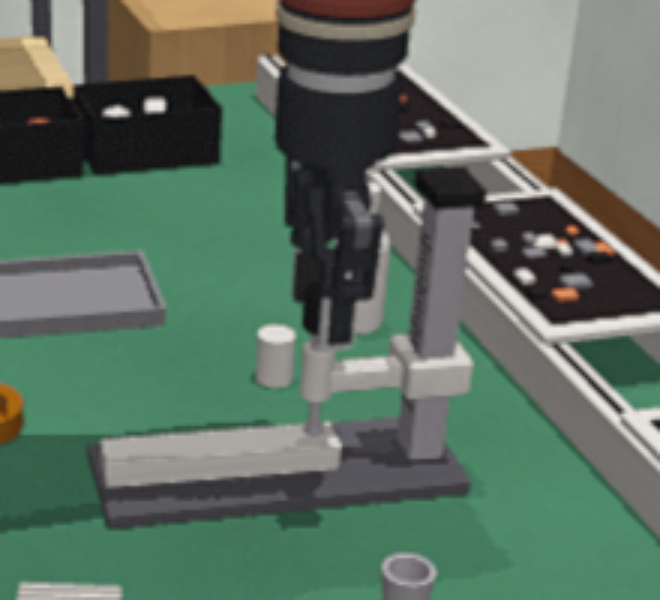

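>>> apply_moves(motion=[[1, 0, 0, 0, 0, 0, 0], [1, 0, 0, 0, 0, 0, 0], [1, 0, 0, 0, 0, 0, 0], [1, 0, 0, 0, 0, 0, 0], [1, 0, 0, 0, 0, 0, 0]], squeeze=50)

```text
clock: 5.55
ee_pos: [623.8, 17.9, 188.3]
tool_rot: [0.111, 3.137, 0.007]
force: [0.3, 10.6, 3.8]
opening: 0.288
```

>>> apply_moves(motion=[[1, 0, 0, 0.15, 0, 0, 0], [1, 0, 0, 0.35, 0, 0, 0], [1, 0, 0, 0.6, 0, 0, 0], [1, 0, 0, 0.85, 0, 0, 0], [1, 0, 0, 1, 0, 0, 0]])

```text
clock: 6.05
ee_pos: [623.7, 18.0, 229.3]
tool_rot: [0.111, 3.137, 0.008]
force: [1.9, 3.3, -10.9]
opening: 0.28
```

Run:
```python
from h import *
tgt([622.5,16.2,130],85.8)
im,d=cams.get_image('side'); cv2.imwrite('pics/s4.png',cv2.resize(im[100:300,280:500],None,fx=3,fy=3))
tgt([622.5,16.2,130],85.8)
```

```text
t 6.05 ee [623.7  18.  229.3] jaw yaw 86.0 F [  1.9   3.3 -10.9] open 0.28
move [-0.031 -0.046 -1.136] turn [-0.036  0.018 -0.019] dist mm 45.5
t 6.1 ee [623.8  18.1 230. ] jaw yaw 86.0 F [-1.2  2.3  3. ] open 0.287
move [-0.031 -0.047 -1.154] turn [-0.035  0.021 -0.02 ] dist mm 46.2
```

View pics/s4.png

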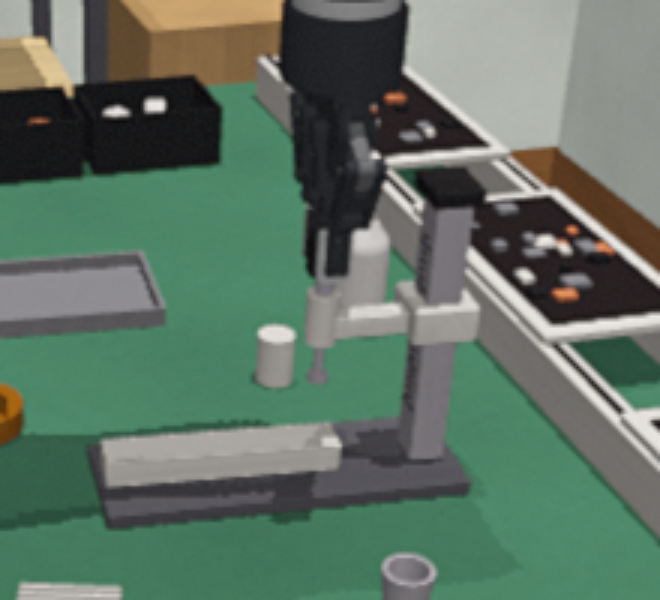

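>>> apply_moves(motion=[[-0.4, 0, 0, 0, 0, 0, 0], [-0.4, 0, 0, 0, 0, 0, 0], [-0.4, 0, 0, 0, 0, 0, 0], [-0.4, 0, 0, 0.6, 0, 0, 0], [-0.4, 0, 0, 1.25, 0, 0, 0]])

```text
clock: 6.6
ee_pos: [623.2, 17.9, 279.9]
tool_rot: [0.111, 3.139, 0.008]
force: [0.7, 0.9, -0.1]
opening: 0.703
```

Run:
```python
from h import *
tgt([541,23.5,34],85.8)
```

```text
t 6.6 ee [623.2  17.9 279.9] jaw yaw 85.9 F [ 0.7  0.9 -0.1] open 0.703
move [-2.055  0.139 -4.801] turn [-0.035  0.007 -0.018] dist mm 208.9
```

>>> apply_moves(motion=[[-0.4, -0.9, 0.07, 0, 0, 0, 0], [-0.4, -2.05, 0.14, 0, 0, 0, 0], [-0.4, -2.05, 0.14, -0.8, 0, 0, 0], [-0.4, -2.05, 0.14, -1.8, 0, 0, 0], [-0.4, -2.05, 0.14, -2.5, 0, 0, 0]])

```text
clock: 7.1
ee_pos: [540.4, 23.5, 178.6]
tool_rot: [0.111, 3.139, 0.007]
force: [-0.0, 0.2, 0.4]
opening: 0.697
```

Run:
```python
from h import *
C=cam('wrist');im,d=cams.get_image('wrist');cv2.imwrite('pics/w5.png',im)
im,d2=cams.get_image('side'); cv2.imwrite('pics/s5.png',cv2.resize(im[100:300,280:500],None,fx=3,fy=3))
W=cloud(d,C)
for z0,z1 in((24,40),):
    m=(W[...,2]>z0)&(W[...,2]<z1)&(W[...,1]>-10)&(W[...,1]<60)&(W[...,0]<600)&(W[...,0]>470)
    p=W[m]; 
    print(len(p),p.min(0),p.max(0))
    for x in range(480,600,15):
        q=p[abs(p[:,0]-x)<3]
        if len(q): print(x,q[:,1].min().round(1),q[:,1].max().round(1),((q[:,1].max()+q[:,1].min())/2).round(1))
tgt([541,23.5,34],85.8)
```

```text
11014 [478.42933339   3.55339867  25.19043463] [599.97992629  44.12040491  34.07791586]
480 14.4 44.1 29.3
495 13.1 43.0 28.1
510 11.8 41.7 26.7
525 10.5 40.3 25.4
540 9.2 38.9 24.1
555 7.9 37.6 22.8
570 6.5 36.2 21.4
585 4.5 34.8 19.7
t 7.2 ee [538.9  23.6 177. ] jaw yaw 85.9 F [-0.6 -0.3  0.4] open 0.7
move [ 5.300e-02 -2.000e-03 -2.226e+00] turn [-0.037 -0.035 -0.017] dist mm 89.1
```

View pics/w5.png

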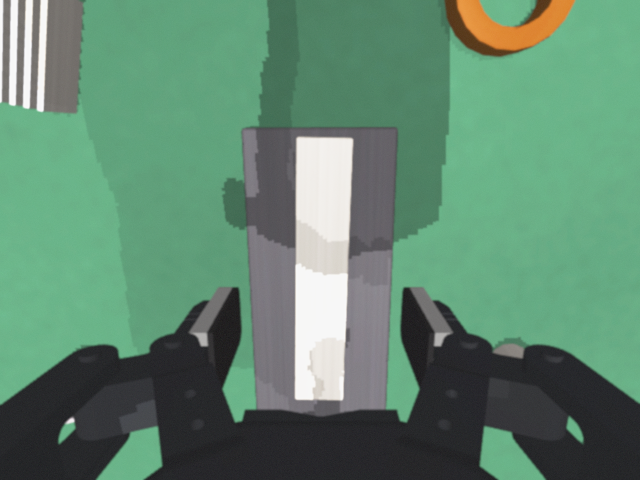

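View pics/s5.png

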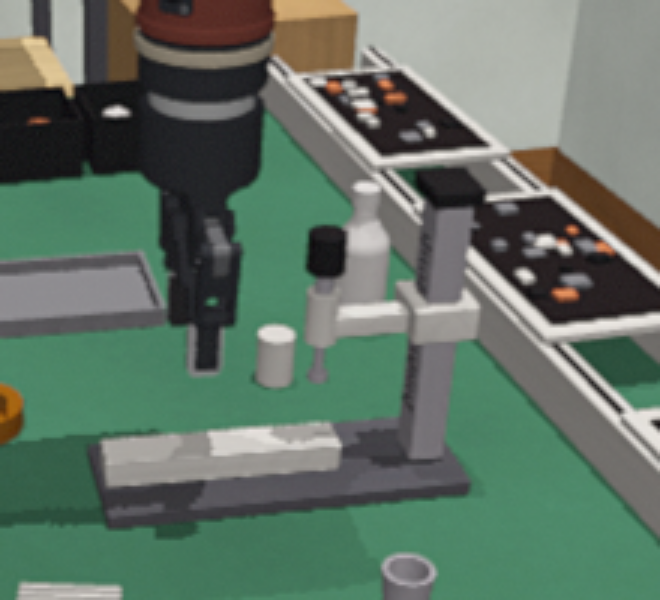

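>>> apply_moves(motion=[[-0.4, 0.04, 0.01, -0.8, 0, 0, -0.1], [-0.4, 0.04, 0.01, -1.6, 0, 0, -0.1], [-0.4, 0.04, 0.01, -2.0, 0, 0, -0.1], [-0.4, 0.04, 0.01, -2.2, 0, 0, -0.1], [-0.4, 0.04, 0.01, -2.2, 0, 0, -0.1]])

```text
clock: 7.7
ee_pos: [540.8, 23.9, 89.3]
tool_rot: [-0.133, -3.134, -0.008]
force: [0.4, 0.5, 0.3]
opening: 0.704
```

>>> apply_moves(motion=[[1, 0, 0, 0, 0, 0, 0], [1, 0, 0, 0, 0, 0, 0], [1, 0, 0, 0, 0, 0, 0], [1, 0, 0, 0, 0, 0, 0], [1, 0, 0, 0, 0, 0, 0]], squeeze=70)

```text
clock: 8.2
ee_pos: [541.9, 23.9, 91.0]
tool_rot: [-0.133, -3.136, -0.008]
force: [-1.6, 1.1, 8.4]
opening: 0.33
```

Run:
```python
from h import *
tgt([541,23.5,34],85.8)
im,d2=cams.get_image('side'); cv2.imwrite('pics/s6.png',cv2.resize(im[100:300,280:500],None,fx=3,fy=3))
```

```text
t 8.2 ee [541.9  23.9  91. ] jaw yaw 85.1 F [-1.6  1.1  8.4] open 0.33
move [-0.022 -0.009 -0.079] turn [-0.036 -0.016  0.083] dist mm 3.3
```

View pics/s6.png

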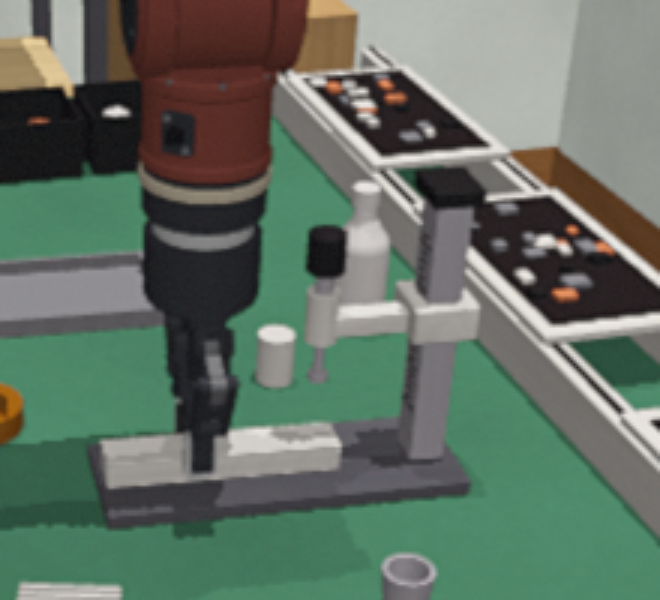

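>>> apply_moves(motion=[[1, 0, 0, 0.3, 0, 0, 0], [1, 0, 0, 0.75, 0, 0, 0], [1, -0.7, 0.05, 0.75, 0, 0, 0], [1, -1.6, 0.1, 0.75, 0, 0, 0], [1, -2.5, 0.15, 0.8, 0, 0, 0]])

```text
clock: 8.75
ee_pos: [441.0, 29.9, 123.9]
tool_rot: [-0.133, -3.137, -0.008]
force: [-0.0, -0.3, -2.1]
opening: 0.325
```

>>> apply_moves(motion=[[1, 0, 0, 0.8, 0, 0, 0], [1, 0, 0.6, 1.2, 0, 0, 0], [1, 0, 1.6, 1.2, 0, 0, 0], [1, 0, 2.6, 1.2, 0, 0, 0], [1, 0, 3.2, 1.2, 0, 0, 0]])

```text
clock: 9.25
ee_pos: [441.1, 160.2, 173.4]
tool_rot: [0.132, 3.138, 0.009]
force: [1.1, 0.3, -2.5]
opening: 0.328
```

Run:
```python
from h import *
C=cam('wrist');im,d=cams.get_image('wrist');cv2.imwrite('pics/w7.png',im)
W=cloud(d,C); m=(W[...,1]>200)&(W[...,2]>10)&(W[...,2]<24)&(W[...,0]<620)
mm=m.astype(np.uint8); n,l,s,_=cv2.connectedComponentsWithStats(mm); 
P=W[m][:,:2].astype(np.float32); print(len(P),P.min(0),P.max(0))
tgt([465.8,312.4,100],86.3)
```

```text
4115 [373.12823 255.35648] [583.3701  361.87134]
t 9.3 ee [441.1 162.3 173.4] jaw yaw 85.3 F [-1.5  2.4 -1.2] open 0.33
move [ 0.618  3.753 -0.487] turn [-0.054  0.004  0.129] dist mm 153.4
```

View pics/w7.png

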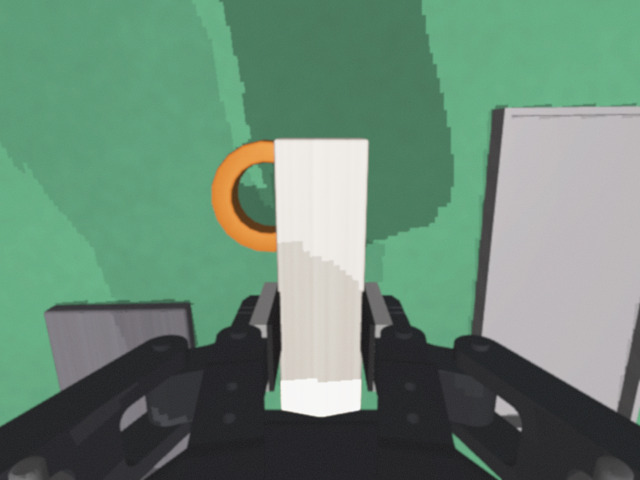

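>>> apply_moves(motion=[[1, 0.2, 0.9, 0, 0, 0, 0.1], [1, 0.4, 2, 0, 0, 0, 0.1], [1, 0.6, 3.1, 0, 0, 0, 0.1], [1, 0.6, 3.75, 0, 0, 0, 0.1], [1, 0.6, 3.75, 0, 0, 0, 0.1]])

```text
clock: 9.8
ee_pos: [465.2, 315.4, 174.4]
tool_rot: [0.102, 3.138, 0.014]
force: [-0.1, -0.6, -2.5]
opening: 0.331
```

Run:
```python
from h import *
C=cam('wrist');im,d=cams.get_image('wrist');cv2.imwrite('pics/w8.png',im)
W=cloud(d,C); m=(W[...,1]>200)&(W[...,2]>11)&(W[...,2]<24)&(W[...,0]<620)&(W[...,0]>350)
P=W[m][:,:2].astype(np.float32); print(len(P),P.min(0),P.max(0),cv2.minAreaRect(P))
b=W[(W[...,2]>60)&(W[...,2]<130)&(abs(W[...,1]-312)<30)]; print(b[:,:2].min(0),b[:,:2].max(0),np.median(b[:,2]))
tgt([465.8,312.4,30],86.3)
```

```text
5620 [373.3203  256.01276] [585.6723  375.69363] ((479.98968505859375, 313.36798095703125), (110.57598114013672, 206.6667938232422), 85.81615447998047)
[402.02041286 287.62123029] [504.66673128 341.99069737] 114.68827172443818
t 9.85 ee [464.9 313.6 174.2] jaw yaw 86.2 F [ 0.4  0.  -2.4] open 0.33
move [ 0.022 -0.03  -2.257] turn [-0.056  0.009  0.01 ] dist mm 90.3
```

View pics/w8.png

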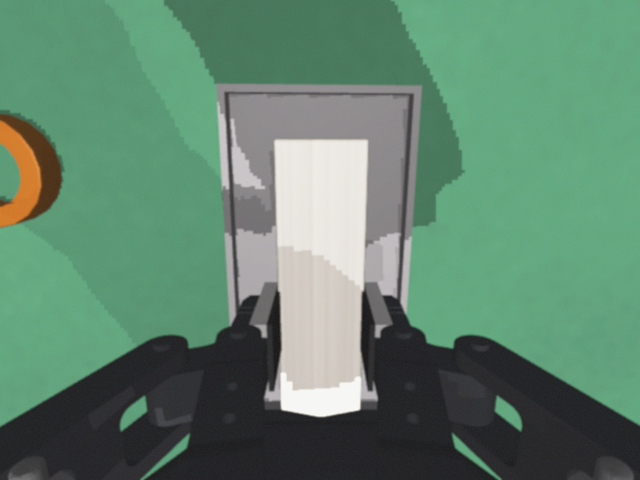

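>>> apply_moves(motion=[[1, 0, 0, -0.9, 0, 0, 0], [1, 0, 0, -1.7, 0, 0, 0], [1, 0, 0, -2.1, 0, 0, 0], [1, 0, 0, -2.23, 0, 0, 0], [1, 0, 0, -2.23, 0, 0, 0]])

```text
clock: 10.35
ee_pos: [464.9, 312.7, 85.2]
tool_rot: [0.105, 3.14, 0.011]
force: [-0.5, 0.4, -1.7]
opening: 0.328
```

>>> apply_moves(motion=[[-0.1, 0, 0, 0, 0, 0, 0], [-0.1, 0, 0, 0, 0, 0, 0], [-0.1, 0, 0, 0, 0, 0, 0], [-0.1, 0, 0, 0.5, 0, 0, 0], [-0.1, 0, 0, 1.2, 0, 0, 0]])

```text
clock: 10.85
ee_pos: [464.1, 312.4, 133.1]
tool_rot: [-0.105, -3.138, -0.01]
force: [0.6, 0.5, -0.2]
opening: 0.548
```

>>> apply_moves(motion=[[-0.4, 0, -0.3, 0.8, 0, 0, 0], [-0.4, 0, -0.3, 1.9, 0, 0, 0], [-0.4, 0, -0.3, 2.2, 0, 0, 0]])

```text
clock: 11.15
ee_pos: [465.9, 301.1, 226.1]
tool_rot: [0.105, 3.135, 0.015]
force: [1.1, 1.9, -0.4]
opening: 0.698
```

Run:
```python
from h import *
C=cam('wrist');im,d=cams.get_image('wrist');cv2.imwrite('pics/w9.png',im)
im2,d2=cams.get_image('side'); cv2.imwrite('pics/s9.png',cv2.resize(im2[100:300,200:420],None,fx=3,fy=3))
W=cloud(d,C); 
b=W[(W[...,2]>20)&(W[...,2]<30)&(abs(W[...,1]-312)<40)&(abs(W[...,0]-480)<100)]; print(b[:,:2].min(0),b[:,:2].max(0),np.median(b[:,2]),b[:,2].std())
print(cv2.minAreaRect(b[:,:2].astype(np.float32)))
tgt([490,-350,200],94)
```

```text
[402.50858081 290.7799271 ] [562.89598698 330.96041868] 23.35763170073077 0.6812335774060256
((482.8631286621094, 311.33538818359375), (29.938663482666016, 159.21954345703125), 85.89122009277344)
t 11.25 ee [465.4 301.  223.7] jaw yaw 86.2 F [-0.5  0.3 -0.7] open 0.7
move [  0.615 -16.275   0.755] turn [-0.062  0.02   0.978] dist mm 652.2
```

View pics/w9.png

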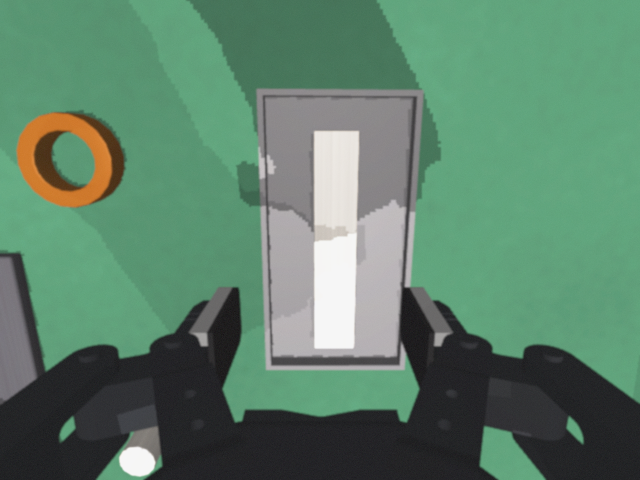

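View pics/s9.png

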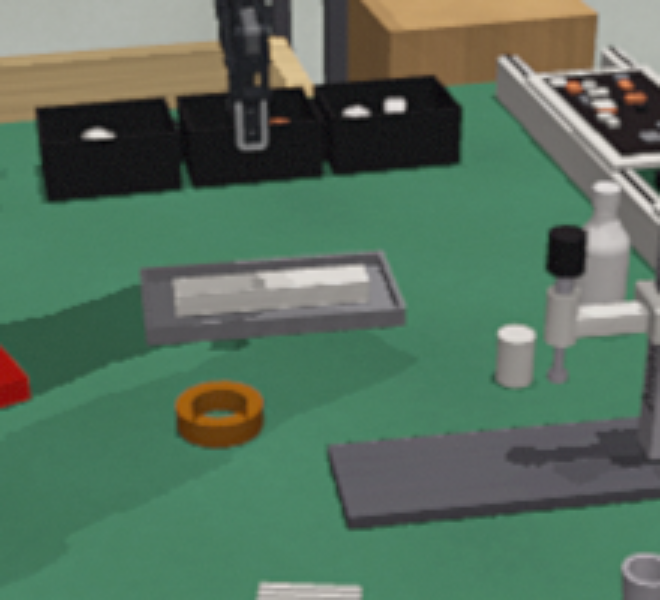

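>>> apply_moves(motion=[[-0.4, 0, -1, 0.3, 0, 0, 0], [-0.4, 0, -2.2, 0.5, 0, 0, 0], [-0.4, 0, -3.4, 0.7, 0, 0, 0], [-0.4, 0, -4.6, 0.75, 0, 0, 0], [-0.4, 0, -5.8, 0.75, 0, 0, 0]])

```text
clock: 11.75
ee_pos: [464.7, 67.4, 252.7]
tool_rot: [0.104, 3.138, 0.013]
force: [0.4, 1.0, -0.0]
opening: 0.701
```

>>> apply_moves(motion=[[-0.4, 0, -1.2, 0, 0, 0, 0], [-0.4, 0, -2.4, 0, 0, 0, 0.3], [-0.4, 0, -3.6, 0, 0, 0, 0.6], [-0.4, 0, -4.8, 0, 0, 0, 1], [-0.4, 0, -5.8, 0, 0, 0, 1]])

```text
clock: 12.25
ee_pos: [463.9, -166.7, 251.3]
tool_rot: [-0.117, 3.139, 0.015]
force: [-0.1, 0.1, 0.2]
opening: 0.702
```

Run:
```python
from h import *
tgt([490,-350,200],94)
```

```text
t 12.25 ee [ 463.9 -166.7  251.3] jaw yaw 94.3 F [-0.1  0.1  0.2] open 0.702
move [ 0.654 -4.582  0.065] turn [-0.067 -0.002 -0.034] dist mm 185.2
```

>>> apply_moves(motion=[[-0.4, 0.15, -1.2, 0, -0.06, 0, 0], [-0.4, 0.3, -2.4, 0, -0.06, 0, 0], [-0.4, 0.45, -3.6, 0, -0.06, 0, 0], [-0.4, 0.6, -4.58, 0, -0.06, 0, 0], [-0.4, 0.6, -4.58, 0, -0.06, 0, 0]])

```text
clock: 12.75
ee_pos: [487.6, -354.2, 248.9]
tool_rot: [0.111, -3.138, -0.001]
force: [-0.7, -0.3, -0.3]
opening: 0.701
```

Run:
```python
from h import *
C=cam('wrist');im,d=cams.get_image('wrist');cv2.imwrite('pics/w10.png',im)
W=cloud(d,C)
m=(W[...,2]>23)&(W[...,2]<46)&(abs(W[...,0]-515)<110)&(W[...,1]<-300)&(W[...,1]>-410)
b=W[m]; print(len(b),b.min(0),b.max(0)); print(cv2.minAreaRect(b[:,:2].astype(np.float32)))
e=b[b[:,2]>34.5]; print(len(e),e.min(0),e.max(0),cv2.minAreaRect(e[:,:2].astype(np.float32)),np.median(e[:,2]))
print(nets.landmark_of('fin_land','wrist')[:2], nets.landmark_of('fin_bar','wrist')[:2])
for n,z in(('fin_land',38),('fin_bar',6)):
    for q in nets.landmark_of(n,'wrist')[:2]: print(n,pix2z(q['uv'],z,C))
tgt([490,-350,200],94)
```

```text
4917 [ 433.06762387 -373.70425409   23.04023491] [ 594.11703427 -329.12434386   39.84902699]
((513.9378662109375, -351.2546081542969), (160.39529418945312, 30.110424041748047), 5.410155296325684)
1383 [ 561.61949066 -361.37830446   34.51979119] [ 594.11703427 -329.12434386   39.84902699] ((578.2703247070312, -345.1236877441406), (31.215930938720703, 30.043909072875977), 5.735082626342773) 37.25006530937345
[{'uv': [324.1, 246.0], 'conf': 0.71}, {'uv': [324.6, 336.6], 'conf': 0.61}] [{'uv': [324.6, 246.1], 'conf': 0.8}, {'uv': [613.3, 150.5], 'conf': 0.61}]
fin_land [ 503.68493805 -351.17412905   38.        ]
fin_land [ 576.443903   -345.49376344   38.        ]
fin_bar [ 513.00175538 -349.78475074    6.        ]
fin_bar [ 421.94038167 -135.83123619    6.        ]
t 13.0 ee [ 487.6 -348.5  250.6] jaw yaw 94.3 F [ 0.3 -0.2 -0.6] open 0.698
move [ 0.06  -0.038  0.083] turn [-0.016 -0.01  -0.042] dist mm 4.4
```

View pics/w10.png

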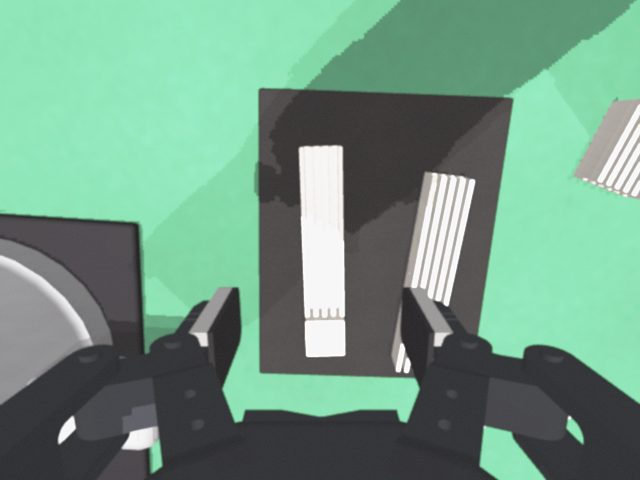

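Run:
```python
from h import *
C=cam('wrist');im,d=cams.get_image('wrist')
cv2.imwrite('pics/w10c.png',cv2.resize(im[130:380,250:490],None,fx=2.4,fy=2.4,interpolation=cv2.INTER_CUBIC))
W=cloud(d,C)
m=(W[...,2]>23)&(W[...,2]<46)&(abs(W[...,0]-515)<110)&(W[...,1]<-300)&(W[...,1]>-410)
b=W[m]; print(cv2.minAreaRect(b[:,:2].astype(np.float32)))
e=b[b[:,2]>34.5]; print(cv2.minAreaRect(e[:,:2].astype(np.float32)),np.median(e[:,2]))
m=(W[...,2]>14)&(W[...,2]<46)&(abs(W[...,0]-515)<110)&(W[...,1]>-300)&(W[...,1]<-220)
b=W[m]; print('long',b[:,:2].min(0),b[:,:2].max(0),cv2.minAreaRect(b[:,:2].astype(np.float32)))
a=np.radians(5.5); c=np.array([513.9,-351.3]); g=c-17*np.array([np.cos(a),np.sin(a)]); print(g)
tgt([g[0],g[1],28],95.5)
```

```text
((513.8316650390625, -351.2811279296875), (160.1925811767578, 30.069091796875), 5.405130386352539)
((578.0841064453125, -345.4884948730469), (30.831172943115234, 29.563026428222656), 4.71225118637085) 37.2781955416288
long [ 448.02367478 -284.70778023] [ 608.88444809 -246.99286862] ((528.9844970703125, -265.8669738769531), (31.105966567993164, 160.9124755859375), 87.26632690429688)
[ 496.97826463 -352.92937779]
t 13.05 ee [ 487.8 -348.6  251. ] jaw yaw 94.4 F [-0.3 -0.1 -0. ] open 0.7
move [ 0.23  -0.109 -4.226] turn [-0.012 -0.007  0.143] dist mm 169.4
```

View pics/w10c.png

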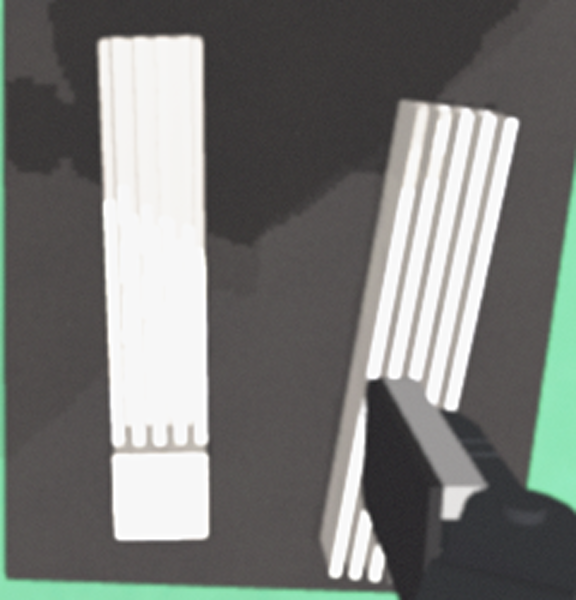

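>>> apply_moves(motion=[[-0.4, 0.23, -0.11, -0.9, 0, 0, 0.14], [-0.4, 0.23, -0.11, -1.9, 0, 0, 0.14], [-0.4, 0.23, -0.11, -2.9, 0, 0, 0.14], [-0.4, 0.23, -0.11, -3.7, 0, 0, 0.14], [-0.4, 0.23, -0.11, -4.1, 0, 0, 0.14]])

```text
clock: 13.55
ee_pos: [495.9, -350.7, 84.2]
tool_rot: [0.152, -3.134, -0.007]
force: [0.1, 0.2, 0.3]
opening: 0.7
```

>>> apply_moves(motion=[[-0.3, 0, 0, -0.01, 0, 0, 0], [1, 0, 0, -0.01, 0, 0, 0], [1, 0, 0, -0.01, 0, 0, 0], [1, 0, 0, -0.01, 0, 0, 0], [1, 0, 0, -0.01, 0, 0, 0]], squeeze=70)

```text
clock: 14.05
ee_pos: [496.7, -351.1, 85.5]
tool_rot: [0.153, -3.136, -0.005]
force: [0.4, 2.1, 7.2]
opening: 0.329
```

>>> apply_moves(motion=[[1, 0, 0, 0, 0, 0, 0], [1, 0, 0, 0.3, 0, 0, 0], [1, 0, 0, 0.8, 0, 0, 0], [1, 0, 0, 1.4, 0, 0, 0], [1, 0, 0, 1.4, 0, 0, 0]])

```text
clock: 14.55
ee_pos: [498.2, -352.4, 145.3]
tool_rot: [-0.153, 3.136, -0.002]
force: [-0.2, -1.1, -2.1]
opening: 0.334
```

Run:
```python
from h import *
C=cam('wrist');im,d=cams.get_image('wrist');cv2.imwrite('pics/w11.png',im)
im2,d2=cams.get_image('side'); cv2.imwrite('pics/s11.png',cv2.resize(im2[250:450,280:500],None,fx=3,fy=3))
tgt([541,23.5,100],85.8)
```

```text
t 14.65 ee [ 496.9 -351.3  142.1] jaw yaw 95.6 F [-0.2  0.8 -2.5] open 0.335
move [1.102 9.37  0.295] turn [-0.014 -0.005 -1.221] dist mm 377.6
```

View pics/w11.png

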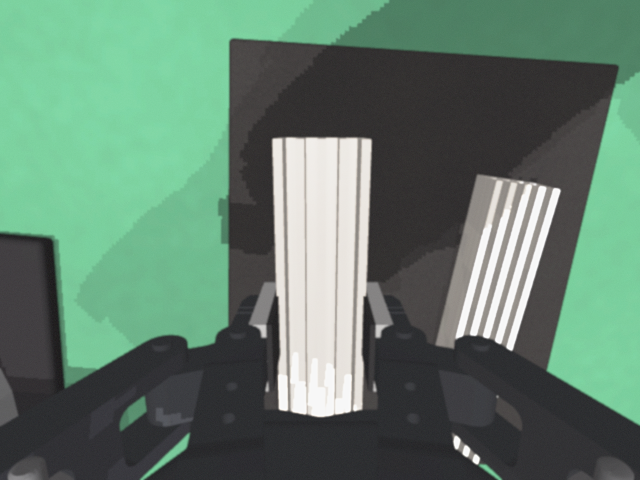

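View pics/s11.png

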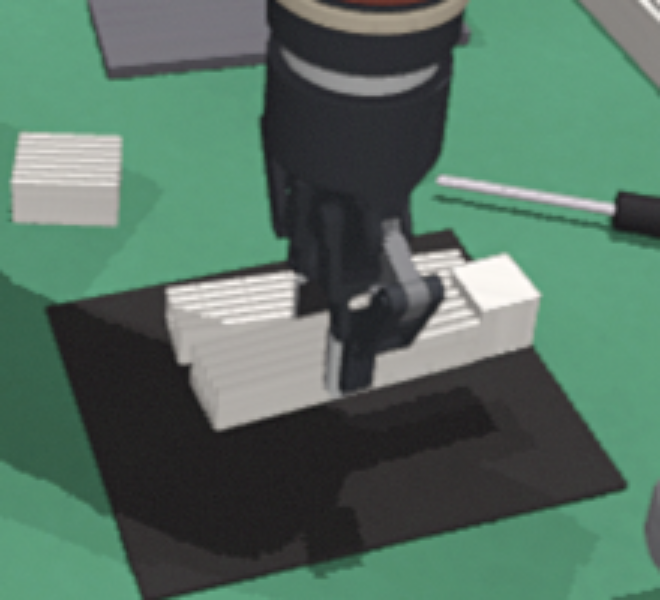

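Run:
```python
from h import *
o=status.get_obs();C=cam('wrist');im,d=cams.get_image('wrist')
M=R.from_rotvec(o['tool_rot']).as_matrix()
W=cloud(d,C); T=(W-o['ee_pos'])@M
m=(T[...,2]>45)&(T[...,2]<66)&(abs(T[...,1])<25)&(T[...,0]>15)&(T[...,0]<130)
b=T[m]; print(b.min(0),b.max(0),np.median(b,0))
for x in range(30,100,15):
    q=b[abs(b[:,0]-x)<4]; print(x,q[:,1].min().round(1),q[:,1].max().round(1),np.median(q[:,2]).round(1))
tgt([441,30,105],86)
```

```text
[ 15.00869528 -15.78959065  54.02885747] [62.69920041 14.60329711 65.97431658] [40.58630515 -0.70628413 56.31105289]
30 -15.7 14.3 56.3
45 -15.7 14.4 56.4
60 -15.6 14.4 56.3Traceback (most recent call last):
  File "<stdin>", line 8, in <module>
    return umr_minimum(a, axis, None, out, keepdims, initial, where)
ValueError: zero-size array to reduction operation minimum which has no identity
```

Run:
```python
from h import *
tgt([441,30,105],85.8)
```

```text
t 14.7 ee [ 496.5 -350.9  141.2] jaw yaw 95.6 F [-0.4 -0.5 -2.1] open 0.33
move [-1.387  9.523  0.442] turn [-0.023 -0.013 -1.221] dist mm 385.3
```

>>> apply_moves(motion=[[1, -0.4, 0.3, 0.5, 0, 0, 0], [1, -0.8, 1.1, 0.6, 0, 0, -0.3], [1, -1.2, 2.1, 0.6, 0, 0, -0.6], [1, -1.4, 3.2, 0.6, 0, 0, -0.9], [1, -1.4, 4.3, 0.6, 0, 0, -1.2]])

```text
clock: 15.2
ee_pos: [438.4, -177.1, 164.2]
tool_rot: [-0.115, -3.135, -0.007]
force: [0.7, -0.4, -1.8]
opening: 0.333
```

>>> apply_moves(motion=[[1, 0, 1.1, 0, 0, 0, 0], [1, 0, 2.2, 0, 0, 0, 0], [1, 0, 3.3, 0, 0, 0, 0], [1, 0, 4.4, 0, 0, 0, 0], [1, 0, 5.2, 0, 0, 0, 0]])

```text
clock: 15.7
ee_pos: [437.1, 33.3, 163.4]
tool_rot: [-0.114, -3.134, -0.008]
force: [0.5, 0.2, -2.1]
opening: 0.333
```

Run:
```python
from h import *
C=cam('wrist');im,d=cams.get_image('wrist');cv2.imwrite('pics/w12.png',im)
tgt([441,31,105-35],85.8)
tgt([540.7,24,56],85.7)
```

```text
t 15.75 ee [436.8  36.4 163.3] jaw yaw 85.9 F [-2.2  2.9 -1.9] open 0.336
move [ 0.106 -0.134 -0.986] turn [-0.055 -0.044 -0.017] dist mm 40.0
t 15.75 ee [436.8  36.4 163.3] jaw yaw 85.9 F [-2.2  2.9 -1.9] open 0.336
move [ 2.598 -0.309 -1.336] turn [-0.055 -0.044 -0.03 ] dist mm 117.5
```

View pics/w12.png

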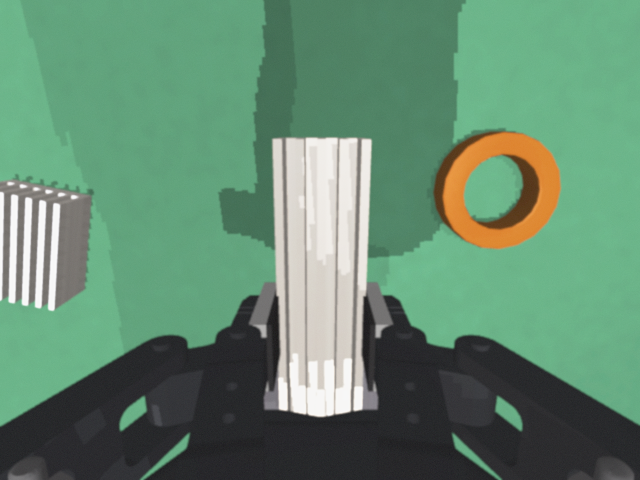

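>>> apply_moves(motion=[[1, 0, -0.15, -0.6, -0.05, -0.04, -0.02], [1, 0, -0.15, -1.33, -0.05, -0.04, -0.02], [1, 0, -0.15, -1.33, -0.05, -0.04, -0.02]])

```text
clock: 16.05
ee_pos: [433.9, 30.8, 107.1]
tool_rot: [-0.115, -3.132, -0.002]
force: [-0.9, 0.7, -1.6]
opening: 0.335
```

Run:
```python
from h import *
im2,d2=cams.get_image('side'); cv2.imwrite('pics/s13.png',cv2.resize(im2[100:300,280:500],None,fx=3,fy=3))
tgt([540.7,24,56],85.7)
```

```text
t 16.1 ee [434.8  30.5 108.7] jaw yaw 85.8 F [ 0.1 -0.1 -1.7] open 0.334
move [ 2.647 -0.163  0.031] turn [-0.009 -0.04  -0.01 ] dist mm 106.1
```

View pics/s13.png

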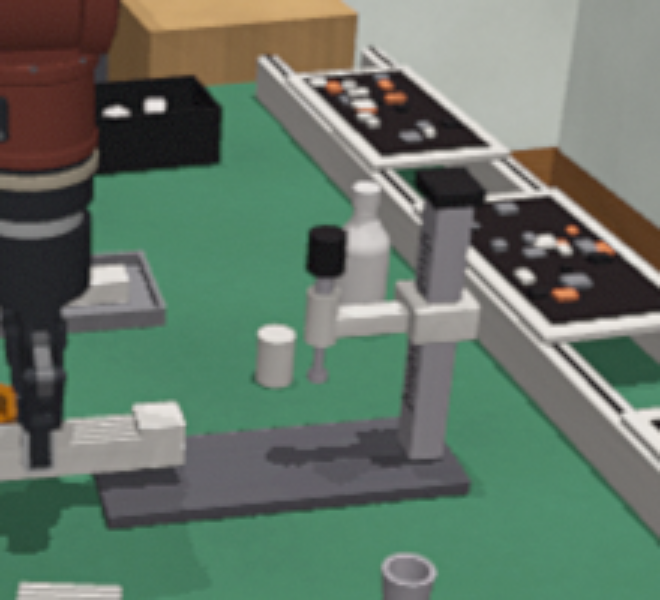

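>>> apply_moves(motion=[[1, 0.6, -0.04, -0.1, 0, -0.04, 0], [1, 1.3, -0.08, -0.1, 0, -0.04, 0], [1, 2.0, -0.12, -0.1, 0, -0.04, 0], [1, 2.64, -0.16, -0.1, 0, -0.04, 0], [1, 2.64, -0.16, -0.1, 0, -0.04, 0]])

```text
clock: 16.6
ee_pos: [544.5, 23.4, 106.2]
tool_rot: [0.117, 3.135, 0.002]
force: [0.9, 0.0, -2.6]
opening: 0.333
```

Run:
```python
from h import *
im2,d2=cams.get_image('side'); cv2.imwrite('pics/s14.png',cv2.resize(im2[100:300,280:500],None,fx=3,fy=3))
tgt([540.7,24,93-53.9],85.7)
```

```text
t 16.65 ee [542.1  23.7 105.7] jaw yaw 85.8 F [-0.2  0.5 -1.4] open 0.332
move [-0.035  0.008 -0.317] turn [-0.008  0.013 -0.006] dist mm 12.8
```

View pics/s14.png

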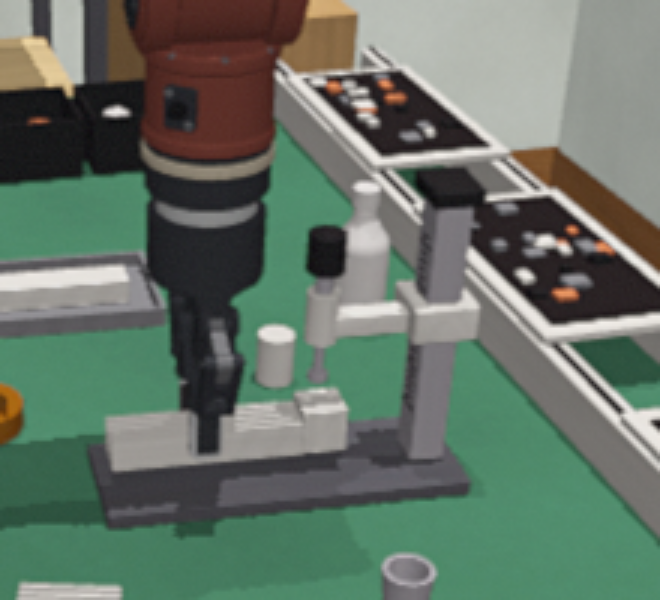

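>>> apply_moves(motion=[[1, -0.03, 0.01, -0.15, 0, 0, 0], [1, -0.03, 0.01, -0.28, 0, 0, 0], [1, -0.03, 0.01, -0.32, 0, 0, 0], [1, -0.03, 0.01, -0.32, 0, 0, 0]])

```text
clock: 17.05
ee_pos: [540.1, 24.1, 92.5]
tool_rot: [0.116, 3.139, 0.002]
force: [0.9, 0.2, -2.5]
opening: 0.336
```

Run:
```python
from h import *
im2,d2=cams.get_image('side'); cv2.imwrite('pics/s15.png',cv2.resize(im2[100:300,280:500],None,fx=3,fy=3))
tgt([540.7,24,93-53.9],85.7)
```

```text
t 17.1 ee [540.4  24.1  92.8] jaw yaw 85.8 F [ 0.9 -0.4 -1.6] open 0.338
move [ 0.007 -0.003  0.006] turn [-0.008  0.008 -0.007] dist mm 0.4
```

View pics/s15.png

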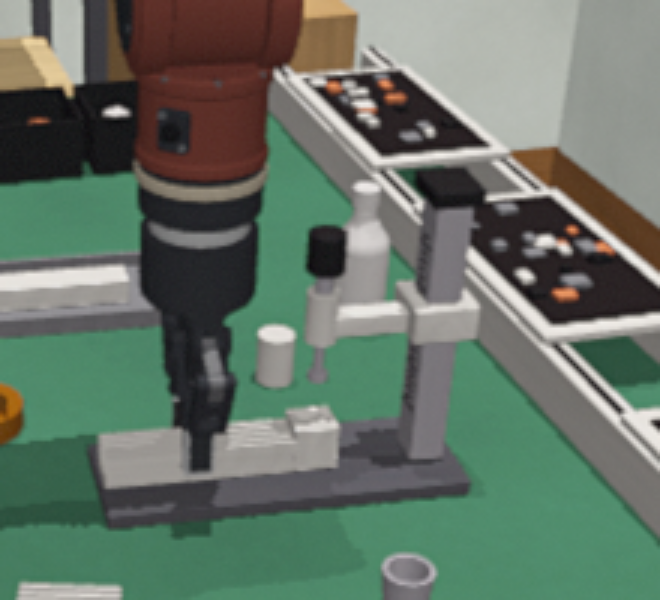

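>>> apply_moves(motion=[[1, 0, 0, -0.03, 0, 0, 0], [1, 0, 0, -0.04, 0, 0, 0], [-0.1, 0, 0, -0.04, 0, 0, 0], [-0.3, 0, 0, -0.04, 0, 0, 0], [-0.3, 0, 0, -0.02, 0, 0, 0]])

```text
clock: 17.6
ee_pos: [540.5, 24.1, 92.0]
tool_rot: [0.116, 3.138, 0.002]
force: [-0.2, 0.2, 0.6]
opening: 0.652
```

>>> apply_moves(motion=[[-0.3, 0, 0, 0.3, 0, 0, 0], [-0.3, 0, 0, 1.2, 0, 0, 0], [-0.3, -0.1, 0, 2.3, 0, 0, 0], [-0.3, -0.1, 0, 3.5, 0, 0, 0], [-0.3, -0.1, 0, 4.7, 0, 0, 0]])

```text
clock: 18.1
ee_pos: [535.9, 24.2, 282.9]
tool_rot: [0.116, 3.138, 0.002]
force: [1.0, -0.2, -0.6]
opening: 0.651
```

Run:
```python
from h import *
import pickle
status.get_obs()
cams.get_image('side');C=cam('wrist');im,d=cams.get_image('wrist');cv2.imwrite('pics/w16.png',im); pickle.dump((C,d),open('pics/w16.pkl','wb'))
im2,d2=cams.get_image('side'); cv2.imwrite('pics/s16.png',cv2.resize(im2[100:300,280:500],None,fx=3,fy=3))
W=cloud(d,C)
k=W[(W[...,2]>170)&(W[...,2]<200)&(abs(W[...,0]-620)<25)&(abs(W[...,1]-17)<25)]
if len(k): print('knob',len(k),k.min(0),k.max(0),np.median(k,0))
b=W[(W[...,2]>28)&(W[...,2]<50)&(abs(W[...,0]-560)<110)&(abs(W[...,1]-20)<40)]
print('bar',b[:,:2].min(0),b[:,:2].max(0),cv2.minAreaRect(b[:,:2].astype(np.float32)))
for x in range(485,600,20):
    q=b[abs(b[:,0]-x)<3]; print(x,q[:,1].min().round(1),q[:,1].max().round(1),np.median(q[:,2]).round(1))
tgt([622.5,18,150],85.8)
```

```text
knob 1047 [610.19130866   5.12621578 170.02460149] [621.31383182  30.00882754 184.71051347] [613.57538158  18.08678829 179.73797065]
bar [476.95993798   0.94522238] [638.31830975  42.96965371] ((557.9458618164062, 21.847244262695312), (30.042421340942383, 160.14892578125), 85.40402221679688)
485 12.5 42.9 35.4
505 11.5 40.8 35.4
525 9.9 39.6 35.3
545 8.2 37.5 35.3
565 6.4 36.3 35.4
585 4.7 34.2 35.3
t 18.25 ee [538.1  24.  284.4] jaw yaw 85.8 F [-0.2 -0.7 -1.2] open 0.645
move [ 2.109 -0.15  -2.011] turn [-0.003  0.062  0.005] dist mm 116.7
```

View pics/w16.png

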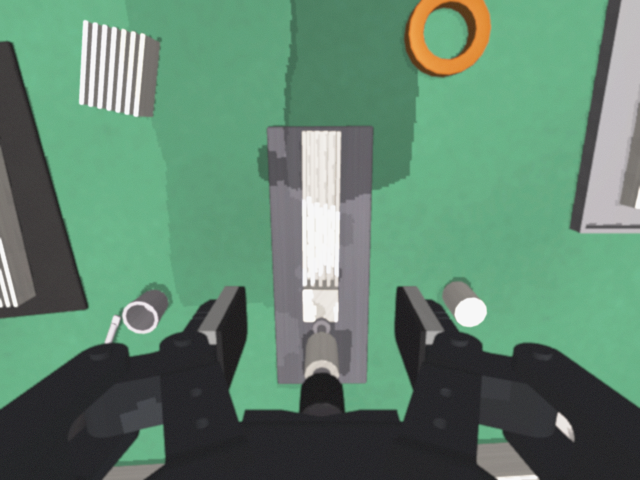

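View pics/s16.png

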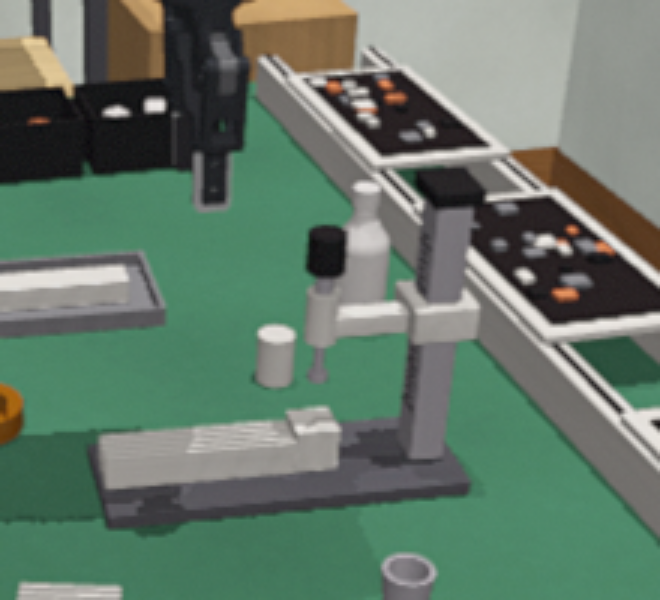

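Run:
```python
from h import *
tgt([623,18,229-53.9],85.8)
```

```text
t 18.25 ee [538.1  24.  284.4] jaw yaw 85.8 F [-0.2 -0.7 -1.2] open 0.645
move [ 2.121 -0.15  -1.384] turn [-0.003  0.062  0.005] dist mm 101.5
```

>>> apply_moves(motion=[[-0.4, 0.9, -0.07, 0, 0, 0.06, 0], [-0.4, 2.12, -0.15, 0, 0, 0.06, 0], [-0.4, 2.12, -0.15, 0, 0, 0.06, 0], [-0.4, 2.12, -0.15, -0.6, 0, 0.06, 0], [-0.4, 2.12, -0.15, -1.2, 0, 0.06, 0]])

```text
clock: 18.75
ee_pos: [622.7, 18.0, 235.2]
tool_rot: [-0.116, -3.139, -0.001]
force: [0.5, 0.6, -0.6]
opening: 0.701
```

Run:
```python
from h import *
tgt([623,18,229-53.9],85.8)
```

```text
t 18.75 ee [622.7  18.  235.2] jaw yaw 85.8 F [ 0.5  0.6 -0.6] open 0.701
move [ 0.008 -0.    -0.156] turn [-0.004 -0.003  0.005] dist mm 6.2
```

>>> apply_moves(motion=[[-0.4, 0, 0, -0.16, 0, 0, 0], [0.5, 0, 0, -0.16, 0, 0, 0], [1, 0, 0, -0.16, 0, 0, 0], [1, 0, 0, -0.16, 0, 0, 0], [1, 0, 0, -0.16, 0, 0, 0]], squeeze=50)

```text
clock: 19.25
ee_pos: [623.0, 18.3, 230.1]
tool_rot: [0.116, 3.138, 0.002]
force: [-1.2, 2.4, 5.6]
opening: 0.285
```

>>> apply_moves(motion=[[1, 0, 0, 0, 0, 0, 0], [1, 0, 0, 0, 0, 0, 0]])

```text
clock: 19.45
ee_pos: [623.0, 18.4, 230.2]
tool_rot: [0.116, 3.138, 0.002]
force: [-0.5, 1.0, -2.5]
opening: 0.288
```

Run:
```python
from h import *
im2,d2=cams.get_image('side'); cv2.imwrite('pics/s17.png',cv2.resize(im2[150:300,330:460],None,fx=4,fy=4,interpolation=cv2.INTER_CUBIC))
tgt([623,18,229-53.9],85.8)
```

```text
t 19.5 ee [623.   18.4 230.2] jaw yaw 85.8 F [-0.8  0.4 -1. ] open 0.289
move [-0.    -0.009 -0.03 ] turn [-0.008  0.009  0.003] dist mm 1.3
```

View pics/s17.png

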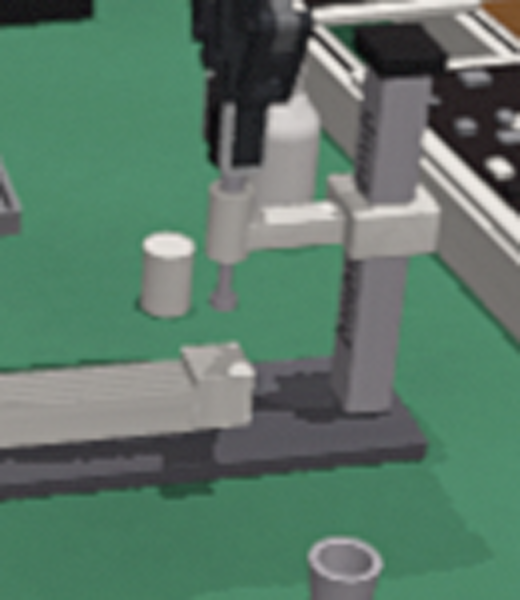

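>>> apply_moves(motion=[[1, 0, 0, -0.12, 0, 0, 0], [1, 0, 0, -0.3, 0, 0, 0], [1, 0, 0, -0.5, 0, 0, 0], [1, 0, 0, -0.68, 0, 0, 0], [1, 0, 0, -0.75, 0, 0, 0]])

```text
clock: 20.0
ee_pos: [623.0, 18.4, 200.8]
tool_rot: [0.116, 3.138, 0.002]
force: [-4.4, 1.2, 9.4]
opening: 0.29
```

>>> apply_moves(motion=[[1, 0, 0, 0, 0, 0, 0], [1, 0, 0, 0, 0, 0, 0]])

```text
clock: 20.2
ee_pos: [623.0, 18.4, 200.5]
tool_rot: [0.116, 3.138, 0.002]
force: [-0.6, 1.9, -3.2]
opening: 0.288
```

Run:
```python
from h import *
im2,d2=cams.get_image('side'); cv2.imwrite('pics/s18.png',cv2.resize(im2[150:300,330:460],None,fx=4,fy=4,interpolation=cv2.INTER_CUBIC))
tgt([623,18,190.5-53.9],85.8)
```

```text
t 20.25 ee [623.   18.3 200.5] jaw yaw 85.8 F [ 1.   0.9 -3.8] open 0.285
move [ 0.001 -0.009 -0.25 ] turn [-0.007  0.011  0.003] dist mm 10.0
```

View pics/s18.png

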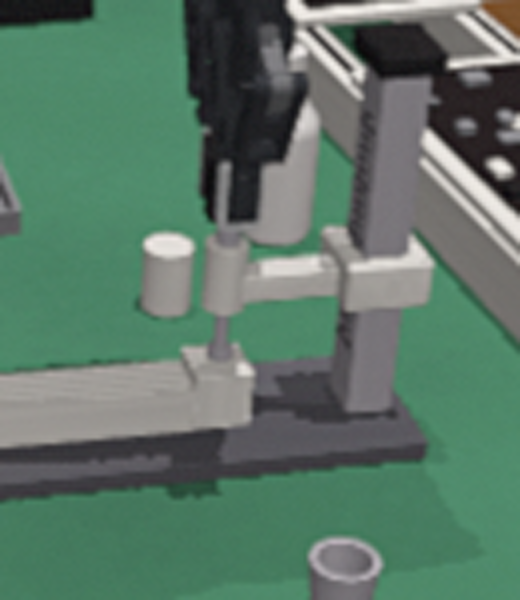

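>>> apply_moves(motion=[[1, 0, 0, -0.05, 0, 0, 0], [1, 0, 0, -0.1, 0, 0, 0], [1, 0, 0, -0.15, 0, 0, 0], [1, 0, 0, -0.18, 0, 0, 0], [1, 0, 0, -0.18, 0, 0, 0]])

```text
clock: 20.75
ee_pos: [623.0, 18.4, 194.4]
tool_rot: [0.115, 3.137, 0.002]
force: [-4.2, 2.0, 7.7]
opening: 0.285
```

Run:
```python
from h import *
im2,d2=cams.get_image('side'); cv2.imwrite('pics/s19.png',cv2.resize(im2[150:300,330:460],None,fx=4,fy=4,interpolation=cv2.INTER_CUBIC))
tgt([623,18,190.5-53.9],85.8)
```

```text
t 20.8 ee [623.   18.4 194.4] jaw yaw 85.8 F [-4.1  2.   8.3] open 0.288
move [ 0.    -0.009 -0.096] turn [-0.007  0.016  0.002] dist mm 3.9
```

View pics/s19.png

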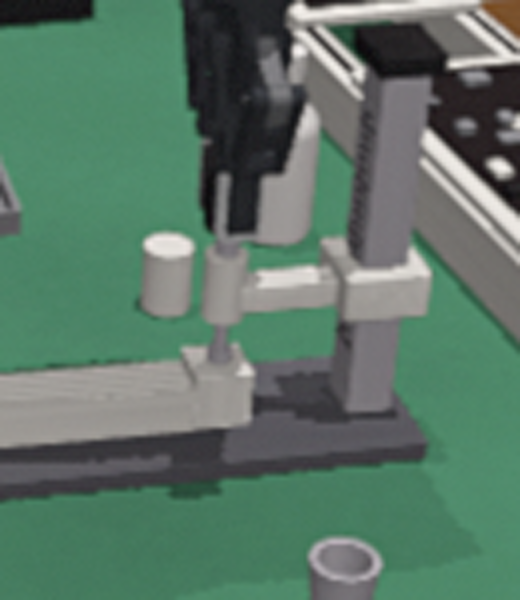

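>>> apply_moves(motion=[[1, 0, 0, -0.03, 0, 0, 0], [1, 0, 0, -0.06, 0, 0, 0], [1, 0, 0, -0.085, 0, 0, 0], [1, 0, 0, -0.085, 0, 0, 0], [1, 0, 0, -0.085, 0, 0, 0]])

```text
clock: 21.3
ee_pos: [622.9, 18.4, 192.2]
tool_rot: [0.115, 3.137, 0.001]
force: [-3.9, 1.8, 9.9]
opening: 0.287
```

Run:
```python
from h import *
im2,d2=cams.get_image('side'); cv2.imwrite('pics/s20r.png',im2); cv2.imwrite('pics/s20.png',cv2.resize(im2[150:300,330:460],None,fx=4,fy=4,interpolation=cv2.INTER_CUBIC))
tgt([623,18,190.5-53.9],85.8)
# predicted side pixels for foot axis points, z of block top 44 and sleeve underside
C=cam('side'); X=np.array([[622.8,17,z] for z in (44,50,12+25+30,12+25+30+36)]); print(((proj(X,C)-[330,150])*4).round(1))
```

```text
t 21.35 ee [623.   18.4 192.2] jaw yaw 85.8 F [-4.4  1.1  9.2] open 0.286
move [ 0.001 -0.009 -0.042] turn [-0.006  0.022  0.002] dist mm 1.7
[[216.7 361.7]
 [217.5 351.7]
 [219.7 322.9]
 [224.5 260.4]]
```

View pics/s20.png

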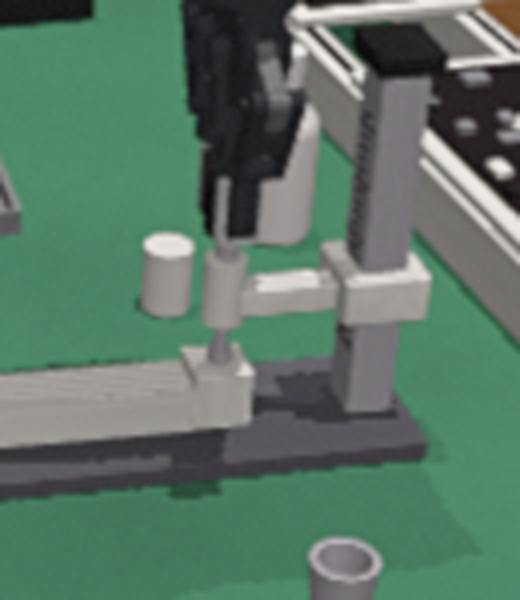

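>>> apply_moves(motion=[[0.3, 0, 0, 0, 0, 0, 0], [-0.2, 0, 0, 0, 0, 0, 0], [-0.4, 0, 0, 0, 0, 0, 0], [-0.4, 0, 0, 0.3, 0, 0, 0], [-0.4, 0, 0, 0.8, 0, 0, 0]])

```text
clock: 21.85
ee_pos: [622.3, 18.3, 223.9]
tool_rot: [0.116, 3.139, 0.001]
force: [-0.4, -0.4, 0.1]
opening: 0.703
```

>>> apply_moves(motion=[[-0.4, 0, 0, 0.6, 0, 0, 0], [-0.4, 0, 0, 1.6, 0, 0, 0], [-0.4, -1.0, 0, 1.8, 0, 0, 0], [-0.4, -2.1, 0.1, 1.8, 0, 0, 0], [-0.4, -2.1, 0.1, 1.8, 0, 0, 0]])

```text
clock: 22.35
ee_pos: [532.6, 23.1, 296.1]
tool_rot: [-0.115, -3.135, -0.002]
force: [0.3, 0.4, -0.5]
opening: 0.701
```

Run:
```python
from h import *
im2,d2=cams.get_image('side'); cv2.imwrite('pics/s21.png',cv2.resize(im2[150:300,330:460],None,fx=4,fy=4,interpolation=cv2.INTER_CUBIC))
C=cam('wrist');im,d=cams.get_image('wrist');cv2.imwrite('pics/w21.png',im)
W=cloud(d,C)
k=W[(W[...,2]>138)&(W[...,2]<170)&(abs(W[...,0]-622)<12)&(abs(W[...,1]-17)<9)]
print('knob top',len(k),k.min(0),k.max(0),np.median(k,0))
b=W[(W[...,2]>30)&(W[...,2]<50)&(abs(W[...,0]-560)<110)&(abs(W[...,1]-20)<40)]
print('bar',b[:,:2].min(0),b[:,:2].max(0),cv2.minAreaRect(b[:,:2].astype(np.float32)))
a=W[(abs(W[...,0]-560)<40)&(abs(W[...,1]-55)<5)];print('anvil',np.nanmedian(a[:,2]))
tgt([623,18,200],85.8)
```

```text
knob top 1016 [610.23117094   8.02068286 138.04303802] [633.99410632  25.98074033 146.65914282] [620.61949191  17.13587488 144.74721113]
bar [477.1458471    0.89079442] [637.57489341  42.74268757] ((557.517578125, 21.98166275024414), (29.945486068725586, 159.26724243164062), 85.36536407470703)
anvil 261.0775363763092
t 22.45 ee [537.9  22.4 297.1] jaw yaw 85.8 F [ 0.3 -0.2  0.1] open 0.699
move [ 2.128 -0.111 -1.079] turn [-0.005  0.014  0.002] dist mm 95.5
```

View pics/s21.png

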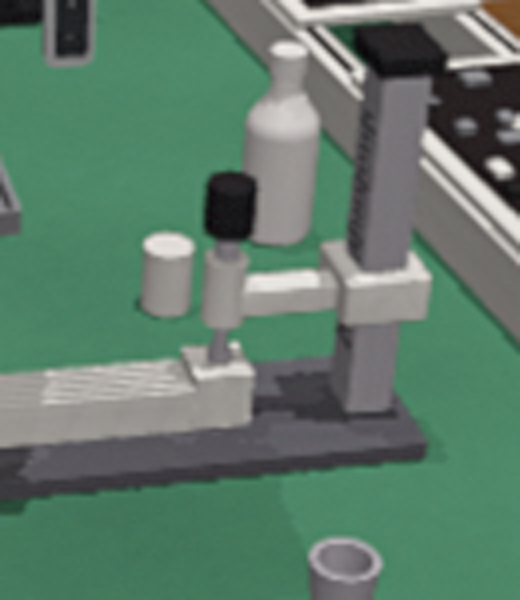

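View pics/w21.png

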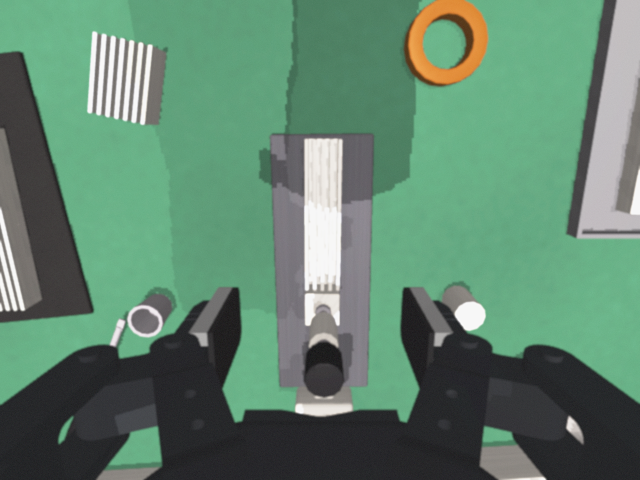

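Run:
```python
from h import *
C=cam('wrist');im,d=cams.get_image('wrist')
W=cloud(d,C)
k=W[(W[...,2]>138)&(W[...,2]<170)&(abs(W[...,0]-624)<7)&(abs(W[...,1]-17.5)<8)]
print('knob top',len(k),np.percentile(k[:,2],[10,50,90]))
e=W[(W[...,2]>30)&(W[...,2]<55)&(abs(W[...,0]-612)<3)&(abs(W[...,1]-17)<10)]; print('block top',np.median(e[:,2]),len(e))
a=W[(abs(W[...,0]-540)<20)&(abs(W[...,1]-55)<4)&(W[...,2]<40)];print('anvil',np.median(a[:,2]))
im,d=cams.get_image('top');cv2.imwrite('pics/t22.png',cv2.resize(im[130:310,170:490],None,fx=2.5,fy=2.5))
o=status.get_obs();print(o['clock'],o['qd'].round(3))
```

```text
knob top 492 [144.06810088 144.89703993 145.71112052]
block top 43.35196363942161 146
anvil 11.323715098380942
22.55 [-0.003  0.017  0.009 -0.002 -0.    -0.001]
```

View pics/t22.png

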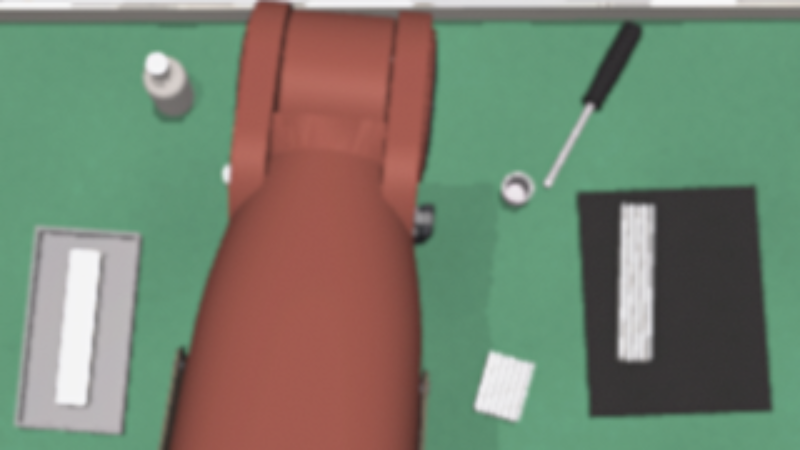

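Run:
```python
from rig import ticket
print(ticket.hand_in())
```

```text
the job is handed in; nothing more can be done
None
```

The job is handed in at about 22.6 s of the 72 s allowed; no verdict came back.

**What I did:** I raised the head by its knob to about 64 mm and laid the plain bar in the tray. I then put the finned bar on the base with its end block under the foot and let go. Last, I lowered the head in three steps, released the knob and backed off.

**Last checks:**
- **Plain bar:** it lies flat in the tray, its centre within about 3 mm of the tray's centre. The final top view shows it still there.
- **Finned bar:** it lies flat, at a yaw of −4.6° against about −4.2° for the gauge. The middle of the block is about 1–2 mm from the foot's axis.
- **Foot:** the wrist camera's depth reading puts the knob's top 101.5 mm above the block's top, where it would be 108 mm with the foot hanging. So the foot is pushed up about 6.5 mm, with the head at about 25.5 mm. The side view fits this.
- **Other things:** none looks moved. The final top view shows the long sink, short block, bottle, driver and cup; the last wrist picture shows the tape roll and capacitor.

**What disagreed:**
- The last lowering step covered 2.2 mm instead of the 3.4 mm asked, because the knob's friction held the arm back. I left it there because the foot was already well inside its band.
- The camera and the arm differed by up to about 2 mm in y, so I used the arm's y from gripping the knob to place the bar.

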